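# Park the rolling pins on the draining board and nest the pudding moulds

### The arm

A 7-joint arm with a two-finger parallel gripper is mounted at the origin on a cart in front of the work surface, level with it; the furniture and walls round the work are solid. World frame = base frame: x ahead of the robot, y to its left, z up, the work surface at z = 0. Lengths are in m, angles in rad, forces in N, time in s.
With the tool pointing down it reaches from about 0.425 to 0.95 m from the base axis. Payload 16.7 kg.
Tool frame: the origin (TCP) lies at the very end of the fingers, on their centre line; the grasp point (between the pads) lies 19 mm behind it; z points along the fingers, y is the line along which they close (so a half turn about z gives the same grasp; the last joint's range is limited). The gripper opens to 94 mm and grips with 3 to 60 N. Pads are 16 mm wide; open, the fingers measure 119 mm over their backs; the gripper's body (75 mm by 177 mm) begins 78 mm behind the grasp point.
Start: joints at [1.129, 0.426, 0.074, 1.606, -0.034, 1.111, -0.067], TCP at [0.194, -0.646, 0.205] pointing down, gripper open.
Joint ranges: [-2.85, 2.85], [-0.5, 2.14], [-1.23, 1.37], [0.21, 2.46], [-1.02, 4.16], [0.16, 2.05], [-2.73, 2.73]. Speed limits (rad/s): [1.89, 1.89, 2.39, 2.39, 3.01, 3.01, 3.01].

### API

Orientations are given as a unit quaternion [w, x, y, z].
In Python, from workcell import * gives the robot as it stands. The module is installed in compiled form; this text tells all that it offers.
- The arm moves only by the tool drive_tool, never from a script. Its argument "targets" is a list of rows, each an object with "turn": the turn, a rotation vector about the tool's x, y, z in units of 90 degrees (1.0 is 90 degrees), a list of three; "linear": the shift along the tool's x, y, z in units of 0.15 m (1.0 is 0.15 m), a list of three; "gripper": the gripper command: -1 is fully open, 1 is shut, values between are in proportion. A call has 1 to 10 rows; each row is the pose to reach, as a shift and turn from the pose commanded when the call began, along the tool's axes at that moment; what a row does not reach only later rows make up. A row lasts 1/8 s, in which the tool goes at most 62.5 mm and 10.7 degrees, less where a joint would pass 70% of its speed; a pose out of reach is approached as far as the arm can. A call with a number of a shift or a turn outside -1 to 1 is refused whole. A call with a gripper value outside its range is refused whole. The fingers move at their own pace and stop on an object; "newtons" is the grip in N (left out, the last holds). Time passes only in rows, so rows that repeat a pose let the fingers close. It gives the time, the measured TCP pose, the force, the opening and the grip force at its end, in the units of the state.
- read_state(): the state, without advancing time (a new reading comes with each control period).
- camera(name): name is "side" or "top"; returns the picture (480x640x3 uint8, red, green, blue); there is no depth.
- camera_model(name): a dict with "mtx" (3x3 intrinsics, pixels), "k1" (the pictures are not rectified: a ray, as slopes to the right and down, at radius r is drawn at 1 + k1 r^2 times it, then the intrinsics apply), "xyz" and "rotation" of the camera in the world. Camera axes: x right, y down, z forward; pixel columns grow to the right and rows downward; lengths in m; the calibration is good to about 2 mm. A picture is of the moment at which its call begins. camera_model takes no time and is no camera call.
- close_job(): hands the job in; it is judged then, once.
The state is a dict: "clock": time; "joint_pos": joint angles; "joint_vel": joint speeds; "joint_efforts": joint torques, N m; "ee_pos": TCP position; "tcp_rot": TCP orientation; "wrist_force": force on the tool from outside, world axes, zero at the start; "moment": the same for the moment, N m; "finger_gap": opening from 0.0 (shut) to 1.0 (fully open); "grasp_force": force on a finger pad.
Only numpy, scipy, OpenCV 4.12 (cv2) and the standard library are available. Lean on these libraries where they do the work, as an engineer would, in place of code of your own. Each camera call takes 0.05 s, during which the arm holds its last target. There are 200 camera calls.

### The job

Clear up the washed baking things. First lay one flat wooden chock along the middle of each of the two dark lines across the sloping draining board; then lay the two rolling pins across the middle of the board, each resting against the up-slope side of its own chock and let go only there so that it never rolls away. Also nest all the pudding moulds upright one inside the other as a single stack in the middle of the round tray, and leave the other things alone.

Things in the scene. Friction and masses are not known exactly. Their poses are not given: they have to be found in the camera images.
- board: Sloping wooden draining board by the sink, fixed, 220 mm along its x and 300 mm along its y, which runs down the slope (the low end is at +y, on the sink side). Slope 6 degrees (0.105 rad). Origin under its middle, on the worktop; frame level, z up. Top face 34 mm above the worktop at the middle, falling 10.5 mm per 100 mm of +y; no rims: round things roll off the low end. Two dark lines, 6 mm wide and flush, run across it along x
- low_line (a point): middle of the lower dark line, on the board's top face, 99 mm down-slope of the board's middle; axes as the board's (level)
- high_line (a point): middle of the upper dark line, on the board's top face, 30 mm up-slope of the board's middle; axes as the board's (level)
- big_pin_centre (a point): centre of the large rolling pin: wooden roller 50 mm in diameter and 140 mm long with a dark handle 24 mm in diameter and 30 mm long at each end (210 mm over all), about 0.26 kg, loose, lies on the worktop and rolls easily. x is along its axis
- small_pin_centre (a point): centre of the small rolling pin: plain wooden dowel 42 mm in diameter, 180 mm long, no handles, about 0.2 kg, loose, lies on the worktop and rolls easily. x is along its axis
- chock_1_centre (a point): centre (half-way up) of one of two equal chocks: flat dark wooden bars with a rubber underside, 100 mm long (x), 24 mm wide (y), 14 mm high (z), about 0.12 kg, loose, lying flat on the worktop; either may go on either line. They do not slide on the board
- chock_2_centre (a point): centre (half-way up) of one of two equal chocks: flat dark wooden bars with a rubber underside, 100 mm long (x), 24 mm wide (y), 14 mm high (z), about 0.12 kg, loose, lying flat on the worktop; either may go on either line. They do not slide on the board
- mould_1_centre (a point): centre (half-way up, 31 mm above its underside) of one of up to three equal aluminium pudding moulds: round tapered cups 62 mm high, outside diameter 50 mm at the foot and 67 mm at the open rim, wall 2.5 mm, no handle, about 0.09 kg, loose, standing upright. z points up to the mouth. Nested in another it sits about 33 mm higher. May be absent
- mould_2_centre (a point): centre (half-way up, 31 mm above its underside) of one of up to three equal aluminium pudding moulds: round tapered cups 62 mm high, outside diameter 50 mm at the foot and 67 mm at the open rim, wall 2.5 mm, no handle, about 0.09 kg, loose, standing upright. z points up to the mouth. Nested in another it sits about 33 mm higher. May be absent
- mould_3_centre (a point): centre (half-way up, 31 mm above its underside) of one of up to three equal aluminium pudding moulds: round tapered cups 62 mm high, outside diameter 50 mm at the foot and 67 mm at the open rim, wall 2.5 mm, no handle, about 0.09 kg, loose, standing upright. z points up to the mouth. Nested in another it sits about 33 mm higher. May be absent
- tray: round blue-rimmed tray, 171 mm across, fixed, origin under its middle; its flat middle, where things stand, is 13 mm above the worktop and the low rim is 19 mm high
- salt_shaker: salt shaker with a grey top, 44 mm across, 90 mm high, loose bystander, to be left alone; origin under its middle
- tin: short food tin, 75 mm across, 58 mm high, loose bystander, to be left alone; origin under its middle
- jar: glass jar with a lid, 71 mm across, 110 mm high, loose bystander, to be left alone; origin under its middle

How it is judged:
By the outcome, as a careful person would: the job done as asked, in the order asked, and still so for the second after the job is handed in, with the robot touching nothing.
Of mould_1, mould_2, mould_3 only 2 to 3 are there at a start; the rules pass over those that are not, and their reading is None.
At some moment in a run one of mould_1, mould_2, mould_3 may be knocked a few centimetres aside while the robot is not near it.
It also fails if it takes over 208 s, if anything falls off the work surface, if the arm or the gripper's body presses on something with over 40 N, if the wrist force passes 120 N, or if a joint passes its speed limit or range.

## Working session

There is one attempt and no reset: what is moved stays moved. The work goes in short steps, Python scripts to look and compute and a tool call to move; the robot and the scene stay as the last step left them, time stands still between calls to the robot, and variables do not carry over. Pictures are saved under pics/ and viewed, at most 14 in all, crops included, and the job is handed in when it is done.

Besides the shell and the picture viewer there is one more tool, called after "Call:" by a JSON object that holds its "name" and its "arguments", one argument or row to a line. drive_tool: Moves the arm, as the interface text tells. Its arguments: {"type":"object","properties":{"targets":{"type":"array"},"newtons":{"type":"number"}},"required":["targets"]}

```bash
mkdir -p pics
python3 - <<'E'
from workcell import *
import cv2,numpy as np
s=read_state(); print({k:np.round(v,3) for k,v in s.items()})
for n in("side","top"):
    cv2.imwrite(f"pics/{n}0.png",camera(n)[:,:,::-1]); print(n,camera_model(n))
E
```

```text
{'clock': np.float64(0.0), 'joint_pos': array([ 1.129,  0.427,  0.074,  1.607, -0.034,  1.111, -0.067]), 'joint_vel': array([-0.001,  0.   ,  0.001, -0.001,  0.001, -0.001,  0.001]), 'joint_efforts': array([ 1.0000e-03, -9.3581e+01,  3.6670e+00, -4.5418e+01, -4.9000e-02,
        2.0000e-02,  0.0000e+00]), 'ee_pos': array([ 0.194, -0.646,  0.205]), 'tcp_rot': array([-0.001,  0.989,  0.145, -0.   ]), 'wrist_force': array([-0.145, -0.511,  0.438]), 'moment': array([-0.005, -0.027, -0.033]), 'grasp_force': np.float64(0.0), 'finger_gap': np.float64(1.0)}
side {'mtx': array([[510.08921833,   0.        , 318.1086499 ],
       [  0.        , 510.08921833, 248.87625416],
       [  0.        ,   0.        ,   1.        ]]), 'k1': -0.0032927334120427657, 'xyz': array([0.42121428, 0.917223  , 0.86654644]), 'rotation': array([ 0.04220131, -0.07897121,  0.89710958, -0.43263958])}
top {'mtx': array([[459.21857916,   0.        , 319.84236854],
       [  0.        , 459.21857916, 238.75909573],
       [  0.        ,   0.        ,   1.        ]]), 'k1': -0.11349280133326507, 'xyz': array([ 0.48767648, -0.08796765,  1.1937549 ]), 'rotation': array([ 0.02098423, -0.70190783,  0.71138527, -0.02856681])}
```

View pics/top0.png

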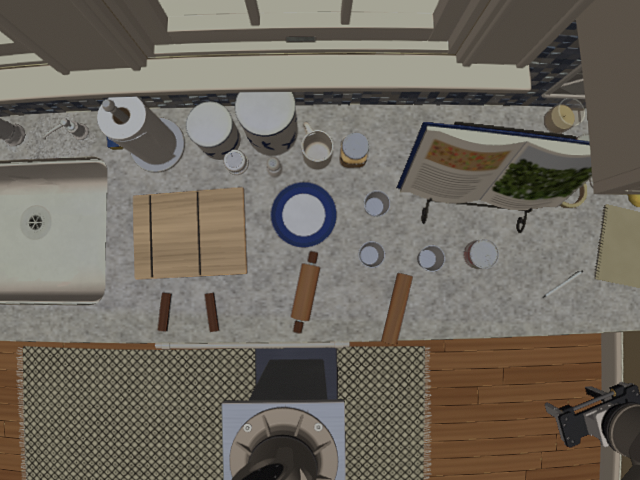

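View pics/side0.png

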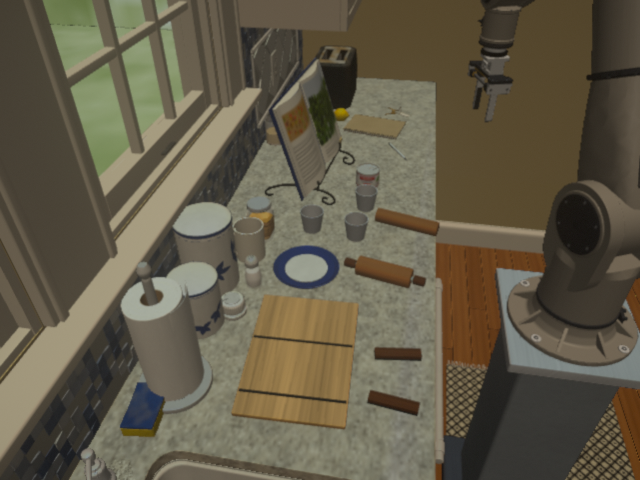

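The top view shows the board (190,233) with lines at columns ~151 and ~198, and chocks at (165,312) and (212,312). The big pin is at (306,292), the small pin at (397,308) and the tray at (304,214). There are three moulds, at (375,204), (371,254) and (430,258). The side view shows the same things.

```bash
cat > h.py <<'E'
from workcell import *
import cv2,numpy as np
from scipy.spatial.transform import Rotation as R
def mat(q): return R.from_quat(np.roll(q,-1)).as_matrix()
CM={n:camera_model(n) for n in("side","top")}
def ray(n,uv):
    c=CM[n]; K=c["mtx"]; p=(np.asarray(uv,float)-K[:2,2])/K[0,0]
    q=p.copy()
    for _ in range(20): q=p/(1+c["k1"]*(q@q))
    return c["xyz"],mat(c["rotation"])@np.r_[q,1]
def plane(n,uv,z):
    o,d=ray(n,uv); return o+d*(z-o[2])/d[2]
def tri(a,b):  # top px, side px -> point, miss
    (o,d),(p,e)=ray("top",a),ray("side",b)
    d=d/np.linalg.norm(d);e=e/np.linalg.norm(e)
    s=np.linalg.lstsq(np.c_[d,-e],p-o,rcond=None)[0]
    A,B=o+d*s[0],p+e*s[1]; return (A+B)/2,np.linalg.norm(A-B)
def blobs(img,lo,hi,roi,amin=60,k=3):
    h=cv2.cvtColor(img,cv2.COLOR_RGB2HSV); m=cv2.inRange(h,np.array(lo),np.array(hi))
    z=np.zeros_like(m); x0,y0,x1,y1=roi; z[y0:y1,x0:x1]=m[y0:y1,x0:x1]
    z=cv2.morphologyEx(z,cv2.MORPH_OPEN,np.ones((k,k)))
    cs=[c for c in cv2.findContours(z,cv2.RETR_EXTERNAL,cv2.CHAIN_APPROX_NONE)[0] if cv2.contourArea(c)>amin]
    return z,sorted(cs,key=lambda c:c[:,0,0].mean())
E
python3 - <<'E'
from h import *
T=cv2.cvtColor(cv2.imread("pics/top0.png"),cv2.COLOR_BGR2HSV);S=cv2.cvtColor(cv2.imread("pics/side0.png"),cv2.COLOR_BGR2HSV)
for n,p in dict(chock=(165,312),roller=(306,292),handle=(312,257),small=(397,308),mould=(377,204),mouldrim=(371,247),worktop=(260,300),board=(170,230),line=(151,230),trayrim=(277,214),traymid=(304,214)).items(): print(n,T[p[1],p[0]])
for n,p in dict(chock=(398,354),roller=(385,271),handle=(350,264),small=(405,221),mouldin=(356,220),mouldout=(356,233),worktop=(385,320),board=(300,360),line=(300,341),trayrim=(285,268),traymid=(306,268)).items(): print('S',n,S[p[1],p[0]])
t=cv2.imread("pics/top0.png")[130:350,120:510]; s=cv2.imread("pics/side0.png")[150:430,230:450]
cv2.imwrite("pics/ct.png",cv2.resize(t,None,fx=2,fy=2,interpolation=3)); cv2.imwrite("pics/cs.png",cv2.resize(s,None,fx=2.1,fy=2.1,interpolation=3))
E
```

```text
chock [ 11 127  62]
roller [ 14 122 111]
handle [ 10 131  66]
small [ 13 120 100]
mould [113  29 150]
mouldrim [112  26 146]
worktop [ 12  10 128]
board [ 17  79 155]
line [15 83 49]
trayrim [113 157  86]
traymid [109  13 163]
S chock [ 12 144  69]
S roller [ 15 156 108]
S handle [ 13 138  63]
S small [ 15 165 105]
S mouldin [ 18  33 100]
S mouldout [21 33 78]
S worktop [ 29  43 125]
S board [ 19 129 148]
S line [ 19 106  65]
S trayrim [ 60   8 126]
S traymid [ 39  25 162]
```

View pics/ct.png

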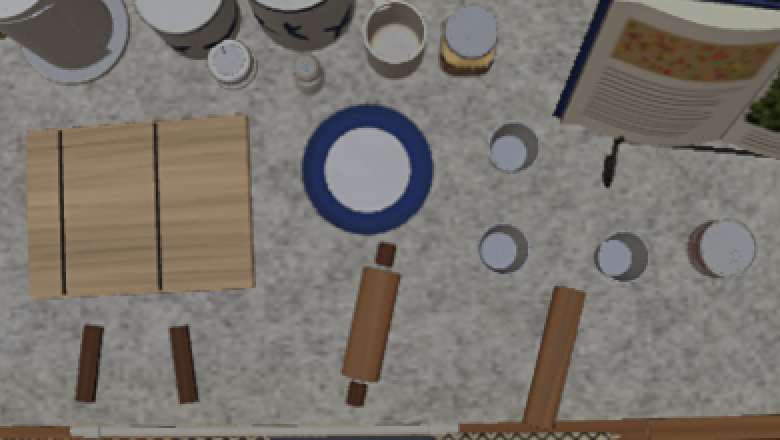

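View pics/cs.png

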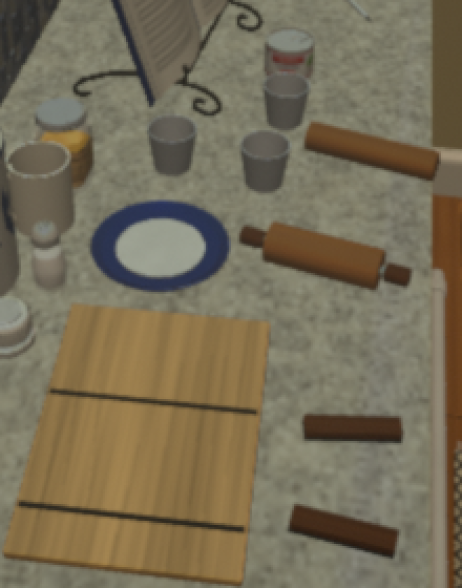

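The crops are clear. The line ends in the top crop are (155,123)-(160,290) and (60,130)-(64,293). In the side crop they are (50,391)-(256,411) and (18,504)-(244,528). Next I measure with masks.

```bash
cat > meas.py <<'E'
from h import *
def ends(c): # end midpoints of an elongated contour
    b=cv2.boxPoints(cv2.minAreaRect(c)); 
    e=[(b[i]+b[(i+1)%4])/2 for i in range(4)]
    a,bb=(e[0],e[2]) if np.linalg.norm(e[0]-e[2])>np.linalg.norm(e[1]-e[3]) else (e[1],e[3])
    return a,bb
def far(p): return p  
def pair(ct,cs,name):
    a=sorted(ends(ct),key=lambda p:p[1]); b=sorted(ends(cs),key=lambda p:p[0])
    P=[tri(x,y) for x,y in zip(a,b)]
    m=(P[0][0]+P[1][0])/2; d=P[0][0]-P[1][0]
    print(name,"mid",m.round(4),"ends z",P[0][0][2].round(4),P[1][0][2].round(4),"len",np.linalg.norm(d).round(4),"yaw",np.degrees(np.arctan2(d[1],d[0])).round(1),"miss",round(P[0][1],4),round(P[1][1],4))
def flat(ct,z,name,n="top"):
    pts=np.array([plane(n,p,z)[:2] for p in ct[:,0]],np.float32)
    (cx,cy),wh,an=cv2.minAreaRect(pts*1000); print(" ",name,n,"plane z",z,"c",round(cx,1),round(cy,1),"wh",np.round(wh,1),round(an,1))
E
python3 - <<'E'
from meas import *
T=cv2.imread("pics/top0.png")[:,:,::-1].copy();S=cv2.imread("pics/side0.png")[:,:,::-1].copy()
dark=([0,95,25],[25,255,88]); 
_,c=blobs(T,*dark,(140,285,240,338)); _,d=blobs(S,*dark,(360,335,430,425))
print(len(c),len(d))
d=sorted(d,key=lambda x:-x[:,0,1].mean())
for i in(0,1): pair(c[i],d[i],f"chock{i}"); flat(c[i],.014,"chock"); flat(d[i],.0,"chock","side")
wood=([8,95,86],[20,255,200])
_,c=blobs(T,*wood,(285,255,350,325)); _,d=blobs(S,*wood,(355,250,416,292)); print(len(c),len(d)); pair(c[0],d[0],"bigroller"); flat(c[0],.025,"big")
allb=([0,85,25],[25,255,200])
_,c=blobs(T,*allb,(285,245,350,336)); _,d=blobs(S,*allb,(335,250,430,295)); print(len(c),len(d)); pair(c[0],d[0],"bigall"); flat(c[0],.025,"bigall")
_,c=blobs(T,*allb,(375,268,420,345)); _,d=blobs(S,*allb,(370,205,439,240)); print(len(c),len(d)); pair(c[0],d[0],"small"); flat(c[0],.021,"small")
bd=([8,50,90],[25,255,255]); 
z,c=blobs(T,*bd,(125,180,255,285),amin=300,k=3); 
allc=cv2.convexHull(np.vstack(c)); flat(allc,.034,"board")
# lines
for n,I,roi in(("T",T,(140,190,210,280)),("S",S,(235,325,356,408))):
    _,c=blobs(I,[0,20,20],[40,255,110],roi,amin=30,k=1)
    for x in c: print(n,[np.round(e,1) for e in ends(x)],cv2.contourArea(x))
for nm,a,b in(("high",((197.5,191.5),(200,275)),((253.8,336.2),(351.9,345.7))),("low",((150,195),(152,276.5)),((238.6,390),(346.2,401.4)))):
    P=[tri(x,y) for x,y in zip(a,b)]; d=P[0][0]-P[1][0]
    print(nm,((P[0][0]+P[1][0])/2).round(4),[p[0].round(4) for p in P],np.linalg.norm(d).round(3),np.degrees(np.arctan2(d[1],d[0])).round(1),[round(p[1],4) for p in P])
# tray + moulds
_,c=blobs(T,[100,100,50],[125,255,200],(260,170,350,260)); flat(cv2.convexHull(np.vstack(c)),.019,"tray"); e=cv2.fitEllipse(cv2.convexHull(np.vstack(c))); 
_,d=blobs(S,[100,60,40],[125,255,200],(265,240,345,292)); print(len(c),len(d)); f=cv2.fitEllipse(cv2.convexHull(np.vstack(d))); print("tray",e,f,tri(e[0],f[0]))
E
```

```text
2 2
chock0 mid [0.388  0.3059 0.0088] ends z 0.0084 0.0093 len 0.0975 yaw -7.2 miss 0.003 0.0022
  chock top plane z 0.014 c 387.1 304.0 wh [23.  96.9] 82.6
  chock side plane z 0.0 c 389.1 299.4 wh [28.4 98.6] 83.0
chock1 mid [0.3869 0.1809 0.0088] ends z 0.0073 0.0104 len 0.0963 yaw 8.4 miss 0.0016 0.0021
  chock top plane z 0.014 c 386.3 179.7 wh [96.3 22.3] 7.8
  chock side plane z 0.0 c 387.3 173.3 wh [99.  27.8] 9.9
1 1
bigroller mid [ 0.4381 -0.0605  0.0348] ends z 0.0352 0.0345 len 0.1396 yaw -12.7 miss 0.0065 0.0041
  big top plane z 0.025 c 435.0 -60.5 wh [ 43.8 139.7] 77.2
3 2
bigall mid [ 0.4011 -0.0357  0.0647] ends z 0.0962 0.0332 len 0.1166 yaw 7.4 miss 0.1674 0.0342
  bigall top plane z 0.025 c 346.8 -42.8 wh [20.2 25.2] 89.3
1 1
small mid [ 0.3893 -0.2954  0.0226] ends z 0.0398 0.0054 len 0.1847 yaw 0.8 miss 0.001 0.0049
  small top plane z 0.021 c 389.0 -296.3 wh [113.1 181. ] 88.6
  board top plane z 0.034 c 588.4 234.5 wh [221.7 290.4] 2.4
T [array([149.6, 195. ], dtype=float32), array([151.4, 277. ], dtype=float32)] 122.5
T [array([197.4, 190. ], dtype=float32), 
[... 159 characters left out ...]
=float32), array([352. , 346.1], dtype=float32)] 176.0
high [0.589  0.207  0.0371] [array([0.6953, 0.2111, 0.036 ]), array([0.4827, 0.2029, 0.0382])] 0.213 2.2 [np.float64(0.0018), np.float64(0.0035)]
low [0.5846 0.3361 0.0236] [array([0.6909, 0.3407, 0.0224]), array([0.4783, 0.3316, 0.0248])] 0.213 2.4 [np.float64(0.0016), np.float64(0.0005)]
  tray top plane z 0.019 c 633.7 -59.9 wh [162.5 163.4] 89.3
1 1
tray ((303.2999572753906, 214.3151092529297), (63.997928619384766, 64.37303924560547), 90.05581665039062) ((305.78265380859375, 266.5218200683594), (41.92200469970703, 64.63681030273438), 88.48658752441406) (array([ 0.63544018, -0.05918691,  0.01486573]), np.float64(0.002441766171170213))
```

```bash
cat > mould.py <<'E'
from meas import *
def moulds(T,S,tb,sb):
    g=cv2.GaussianBlur(cv2.cvtColor(cv2.resize(T,None,fx=4,fy=4,interpolation=cv2.INTER_CUBIC),cv2.COLOR_RGB2GRAY),(7,7),0)
    out=[]
    for (u,v) in tb:
        x0,y0=int(u-26),int(v-26); c=cv2.HoughCircles(g[y0*4:y0*4+208,x0*4:x0*4+208],cv2.HOUGH_GRADIENT,1,40,param1=80,param2=12,minRadius=46,maxRadius=62)
        if c is None: print("none",u,v); continue
        c=c[0][0]; p=(x0+c[0]/4-.4,y0+c[1]/4-.4); out.append(p); print("top",np.round(p,1),"r",c[2]/4,"z62:",plane("top",p,.062).round(4))
    for (u,v) in sb:
        h=cv2.cvtColor(S,cv2.COLOR_RGB2HSV); m=cv2.inRange(h,np.array([0,0,0]),np.array([180,90,108]))
        z=np.zeros_like(m); z[v-22:v+22,u-20:u+20]=m[v-22:v+22,u-20:u+20]; z=cv2.morphologyEx(z,cv2.MORPH_OPEN,np.ones((3,3)))
        cs=cv2.findContours(z,cv2.RETR_EXTERNAL,cv2.CHAIN_APPROX_NONE)[0]
        if not cs: print("none"); continue
        x,y,w,hh=cv2.boundingRect(max(cs,key=cv2.contourArea)); print("side bbox",x,y,w,hh)
        q=(x+w/2-.5,y+7)
        P=min((tri(p,q) for p in out),key=lambda t:t[1]); print("  rim tri",P[0].round(4),round(P[1],4))
E
python3 - <<'E'
from mould import *
T=cv2.imread("pics/top0.png")[:,:,::-1].copy();S=cv2.imread("pics/side0.png")[:,:,::-1].copy()
allb=([0,85,25],[25,255,200])
_,c=blobs(T,*allb,(375,268,420,335)); flat(c[0],.021,"small part")
a=(404.5,275);b=(390,342)
for t,s in((a,(376,215.5)),(b,(438.5,227.5))): print(tri(t,s),plane("top",t,.021),plane("side",s,.021))
moulds(T,S,[(376,204),(371,254),(431,258)],[(312,219),(356,227),(366,198)])
E
```

```text
small part top plane z 0.021 c 398.2 -296.9 wh [ 40.  161.2] 75.5
(array([ 0.47677608, -0.31752348,  0.01619747]), np.float64(0.00567305208244204)) [ 0.47400135 -0.31678069  0.021     ] [ 0.47927156 -0.31027154  0.021     ]
(array([ 0.30322889, -0.27559292,  0.02441026]), np.float64(0.0028739867342401693)) [ 0.30414959 -0.27608734  0.021     ] [ 0.30129414 -0.28075963  0.021     ]
top [376.5 203. ] r 11.975 z62: [ 0.6547 -0.2431  0.062 ]
top [371.2 253.5] r 12.775 z62: [ 0.5289 -0.2272  0.062 ]
top [431.2 258.2] r 12.425 z62: [ 0.5149 -0.377   0.062 ]
side bbox 301 205 22 29
  rim tri [ 0.6558 -0.2436  0.0578] 0.0011
side bbox 345 212 23 30
  rim tri [ 0.529  -0.2274  0.0602] 0.0
side bbox 355 176 24 37
  rim tri [ 0.5155 -0.3694  0.0913] 0.0025
```

Heights and sizes agree with the text: line heights are 37.1 and 23.6 mm, the chocks read 97x23 mm, and the mould rims about 60 mm. Moving toward the chocks.

Call:
{"name": "drive_tool", "arguments": {
  "targets": [
    {"linear": [1, -1, 0], "turn": [0, 0, 0.185], "gripper": -1},
    {"linear": [1, -1, 0], "turn": [0, 0, 0.185], "gripper": -1},
    {"linear": [1, -1, 0], "turn": [0, 0, 0.185], "gripper": -1},
    {"linear": [1, -1, 0], "turn": [0, 0, 0.185], "gripper": -1},
    {"linear": [1, -1, 0], "turn": [0, 0, 0.185], "gripper": -1}
  ],
  "newtons": 30
}}

```text
clock: 0.72
ee_pos: [0.2958, -0.458, 0.2056]
tcp_rot: [-0.0, 1.0, 0.002, 0.0]
wrist_force: [0.2, 0.3, 0.7]
finger_gap: 0.998
grasp_force: 0.0
```

Call:
{"name": "drive_tool", "arguments": {
  "targets": [
    {"linear": [1, -1, 0], "turn": [0, 0, 0], "gripper": -1},
    {"linear": [1, -1, 0], "turn": [0, 0, 0], "gripper": -1},
    {"linear": [1, -1, 0], "turn": [0, 0, 0], "gripper": -1},
    {"linear": [1, -1, 0], "turn": [0, 0, 0], "gripper": -1},
    {"linear": [1, -1, 0], "turn": [0, 0, 0], "gripper": -1}
  ]
}}

```text
clock: 1.35
ee_pos: [0.4455, -0.309, 0.2052]
tcp_rot: [-0.0, 1.0, 0.002, -0.0]
wrist_force: [0.1, -0.8, -1.0]
finger_gap: 0.999
grasp_force: 0.0
```

Call:
{"name": "drive_tool", "arguments": {
  "targets": [
    {"linear": [0, -1, 0], "turn": [0, 0, 0], "gripper": -1},
    {"linear": [0, -1, 0], "turn": [0, 0, 0], "gripper": -1},
    {"linear": [0, -1, 0], "turn": [0, 0, 0], "gripper": -1},
    {"linear": [0, -1, 0], "turn": [0, 0, 0], "gripper": -1}
  ]
}}

```text
clock: 1.85
ee_pos: [0.444, -0.1596, 0.2056]
tcp_rot: [0.0, 1.0, 0.001, 0.0]
wrist_force: [-0.4, -0.9, 0.7]
finger_gap: 1.004
grasp_force: 0.0
```

Call:
{"name": "drive_tool", "arguments": {
  "targets": [
    {"linear": [0, -1, 0], "turn": [0, 0, 0], "gripper": -1},
    {"linear": [0, -1, 0], "turn": [0, 0, 0], "gripper": -1},
    {"linear": [0, -1, 0], "turn": [0, 0, 0], "gripper": -1},
    {"linear": [0, -1, 0], "turn": [0, 0, 0], "gripper": -1}
  ]
}}

```text
clock: 2.35
ee_pos: [0.4445, -0.01, 0.2055]
tcp_rot: [-0.0, 1.0, 0.001, 0.0]
wrist_force: [0.1, 0.4, -0.9]
finger_gap: 1.003
grasp_force: 0.0
```

Call:
{"name": "drive_tool", "arguments": {
  "targets": [
    {"linear": [0, -1, 0], "turn": [0, 0, 0], "gripper": -1},
    {"linear": [0, -1, 0], "turn": [0, 0, 0], "gripper": -1},
    {"linear": [0, -1, 0], "turn": [0, 0, 0], "gripper": -1},
    {"linear": [0, -1, 0], "turn": [0, 0, 0], "gripper": -1}
  ]
}}

```text
clock: 2.85
ee_pos: [0.4448, 0.1399, 0.2053]
tcp_rot: [-0.0, 1.0, 0.001, -0.0]
wrist_force: [0.7, -0.8, 0.9]
finger_gap: 1.0
grasp_force: 0.0
```

Call:
{"name": "drive_tool", "arguments": {
  "targets": [
    {"linear": [-0.37, -1, 0.667], "turn": [0, 0, 0.08], "gripper": -0.3},
    {"linear": [-0.37, -1, 0.667], "turn": [0, 0, 0.08], "gripper": -0.3},
    {"linear": [-0.37, -1, 0.667], "turn": [0, 0, 0.08], "gripper": -0.3},
    {"linear": [-0.37, -1, 0.667], "turn": [0, 0, 0.08], "gripper": -0.3},
    {"linear": [-0.37, -1, 0.667], "turn": [0, 0, 0.08], "gripper": -0.3}
  ]
}}

```text
clock: 3.48
ee_pos: [0.3896, 0.2884, 0.1052]
tcp_rot: [0.001, 0.998, -0.063, -0.0]
wrist_force: [0.1, -0.8, 1.1]
finger_gap: 0.65
grasp_force: 0.0
```

Call:
{"name": "drive_tool", "arguments": {
  "targets": [
    {"linear": [-0.011, -0.089, 0], "turn": [0, 0, 0], "gripper": -0.3},
    {"linear": [-0.011, -0.089, 0.4], "turn": [0, 0, 0], "gripper": -0.3},
    {"linear": [-0.011, -0.089, 0.6], "turn": [0, 0, 0], "gripper": -0.3},
    {"linear": [-0.011, -0.089, 0.6], "turn": [0, 0, 0], "gripper": -0.3},
    {"linear": [-0.011, -0.089, 0.6], "turn": [0, 0, 0], "gripper": -0.3}
  ]
}}

```text
clock: 4.1
ee_pos: [0.3893, 0.3045, 0.0169]
tcp_rot: [-0.001, 0.998, -0.062, 0.001]
wrist_force: [0.1, 1.5, 0.0]
finger_gap: 0.652
grasp_force: 0.0
```

Call:
{"name": "drive_tool", "arguments": {
  "targets": [
    {"linear": [0, 0, 0.083], "turn": [0, 0, 0], "gripper": -0.3},
    {"linear": [0, 0, 0.083], "turn": [0, 0, 0], "gripper": -0.3},
    {"linear": [0, 0, 0.083], "turn": [0, 0, 0], "gripper": 1},
    {"linear": [0, 0, 0.083], "turn": [0, 0, 0], "gripper": 1},
    {"linear": [0, 0, 0.083], "turn": [0, 0, 0], "gripper": 1},
    {"linear": [0, 0, 0.083], "turn": [0, 0, 0], "gripper": 1},
    {"linear": [0, 0, 0.083], "turn": [0, 0, 0], "gripper": 1},
    {"linear": [0, 0, 0.083], "turn": [0, 0, 0], "gripper": 1}
  ]
}}

```text
clock: 5.1
ee_pos: [0.3884, 0.304, 0.0031]
tcp_rot: [-0.0, 0.998, -0.062, 0.0]
wrist_force: [0.6, -0.8, 3.4]
finger_gap: 0.253
grasp_force: 30.0
```

Call:
{"name": "drive_tool", "arguments": {
  "targets": [
    {"linear": [0, 0, -0.3], "turn": [0, 0, 0], "gripper": 1},
    {"linear": [0, 0, -0.7], "turn": [0, 0, 0], "gripper": 1},
    {"linear": [0, 0, -0.7], "turn": [0, 0, 0], "gripper": 1},
    {"linear": [0, 0, -0.7], "turn": [0, 0, 0], "gripper": 1}
  ]
}}

```text
clock: 5.6
ee_pos: [0.3882, 0.3035, 0.1077]
tcp_rot: [0.0, 0.998, -0.062, 0.0]
wrist_force: [-1.0, -0.0, -2.0]
finger_gap: 0.252
grasp_force: 30.0
```

```bash
cat > plan.py <<'E'
# plan.py: x y z(mm TCP) yaw tilt(deg; + leans the hand's body to world -y side... about tool x) -> linear/turn units from the present pose
from h import *; import sys
x,y,z,yaw,tilt=map(float,sys.argv[1:6]); s=read_state(); R0=mat(s["tcp_rot"])
t=np.radians(yaw); Rt=np.c_[[np.cos(t),np.sin(t),0],[np.sin(t),-np.cos(t),0],[0,0,-1]]@R.from_euler('x',tilt,degrees=True).as_matrix()
print("linear",(R0.T@(np.array([x,y,z])/1000-s["ee_pos"])/.15).round(3),"turn",(R.from_matrix(R0.T@Rt).as_rotvec()/(np.pi/2)).round(4),"| pos",s["ee_pos"].round(4),"gap",s["finger_gap"].round(3),"hand up dir",(-Rt[:,2]).round(3))
E
python3 plan.py 586.5 336 60 2.3 6; python3 plan.py 586.5 336 60 2.3 -6
```

```text
Traceback (most recent call last):
  File "plan.py", line 5, in <module>
    print("linear",(R0.T@(np.array([x,y,z])/1000-s["ee_pos"])/.15).round(3),"turn",(R.from_matrix(R0.T@Rt).as_rotvec()/(np.pi/2)).round(4),"| pos",s["ee_pos"].round(4),"gap",s["finger_gap"].round(3),"hand up dir",(-Rt[:,2]).round(3))
                                                                                                                                                                              ^^^^^^^^^^^^^^^^^^^^^
AttributeError: 'float' object has no attribute 'round'
Traceback (most recent call last):
  File "plan.py", line 5, in <module>
    print("linear",(R0.T@(np.array([x,y,z])/1000-s["ee_pos"])/.15).round(3),"turn",(R.from_matrix(R0.T@Rt).as_rotvec()/(np.pi/2)).round(4),"| pos",s["ee_pos"].round(4),"gap",s["finger_gap"].round(3),"hand up dir",(-Rt[:,2]).round(3))
                                                                                                                                                                              ^^^^^^^^^^^^^^^^^^^^^
AttributeError: 'float' object has no attribute 'round'
```

```bash
sed -i 's/s\["finger_gap"\].round(3)/round(float(s["finger_gap"]),3)/' plan.py
python3 plan.py 586 336.3 60 2.3 6; python3 plan.py 586 336.3 60 2.3 -6
```

```text
linear [ 1.281 -0.381  0.318] turn [ 0.0667 -0.0056 -0.1049] | pos [0.3882 0.3035 0.1077] gap 0.252 hand up dir [ 0.004 -0.104  0.995]
linear [ 1.281 -0.381  0.318] turn [-0.0664  0.0054 -0.1049] | pos [0.3882 0.3035 0.1077] gap 0.252 hand up dir [-0.004  0.104  0.995]
```

Call:
{"name": "drive_tool", "arguments": {
  "targets": [
    {"linear": [0.5, -0.381, 0], "turn": [0, 0, 0], "gripper": 1},
    {"linear": [1, -0.381, 0], "turn": [0, 0, 0], "gripper": 1},
    {"linear": [1, -0.381, 0], "turn": [0, 0, 0], "gripper": 1},
    {"linear": [1, -0.381, 0], "turn": [0, 0, 0], "gripper": 1}
  ]
}}

```text
clock: 6.1
ee_pos: [0.5459, 0.3407, 0.1051]
tcp_rot: [0.001, 0.998, -0.063, -0.001]
wrist_force: [-0.1, 0.1, -1.0]
finger_gap: 0.251
grasp_force: 30.0
```

Call:
{"name": "drive_tool", "arguments": {
  "targets": [
    {"linear": [0.281, 0, 0.318], "turn": [-0.0664, 0.0054, -0.105], "gripper": 1},
    {"linear": [0.281, 0, 0.318], "turn": [-0.0664, 0.0054, -0.105], "gripper": 1},
    {"linear": [0.281, 0, 0.318], "turn": [-0.0664, 0.0054, -0.105], "gripper": 1},
    {"linear": [0.281, 0, 0.318], "turn": [-0.0664, 0.0054, -0.105], "gripper": 1},
    {"linear": [0.281, 0, 0.318], "turn": [-0.0664, 0.0054, -0.105], "gripper": 1}
  ]
}}

```text
clock: 6.72
ee_pos: [0.5863, 0.3369, 0.0621]
tcp_rot: [0.052, 0.998, 0.02, 0.002]
wrist_force: [-0.1, 0.4, -1.6]
finger_gap: 0.252
grasp_force: 30.0
```

```bash
python3 - <<'E'
from h import *
a=camera("top");b=camera("side")
t=cv2.resize(a[180:290,120:260],(560,440),interpolation=2);s=cv2.resize(b[280:430,220:370],(240*2,240*2),interpolation=2)[:440,:240+0]
cv2.imwrite("pics/p1.png",np.hstack([t,cv2.resize(b[300:430,235:306],(240,440))])[:,:,::-1])
E
python3 plan.py 586 336.3 27.5 2.3 -6
```

```text
linear [-0.003 -0.02   0.227] turn [-0.0007 -0.0009 -0.0001] | pos [0.5863 0.3368 0.0616] gap 0.25 hand up dir [-0.004  0.104  0.995]
```

View pics/p1.png

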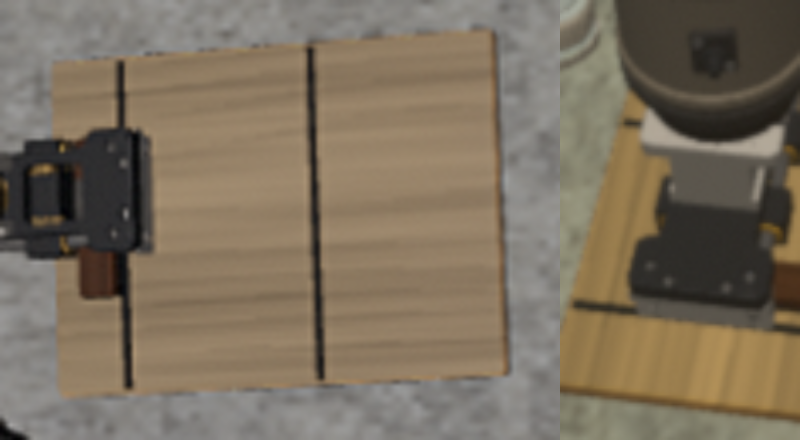

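The top view shows the hand with the chock just up-left of the low line, at (125,200) in the crop. The offset comes from parallax while it hovers. Lowering.

Call:
{"name": "drive_tool", "arguments": {
  "targets": [
    {"linear": [-0.003, -0.02, 0.15], "turn": [0, 0, 0], "gripper": 1},
    {"linear": [-0.003, -0.02, 0.227], "turn": [0, 0, 0], "gripper": 1},
    {"linear": [-0.003, -0.02, 0.227], "turn": [0, 0, 0], "gripper": 1},
    {"linear": [-0.003, -0.02, 0.227], "turn": [0, 0, 0], "gripper": 1}
  ]
}}

```text
clock: 7.32
ee_pos: [0.5853, 0.3359, 0.0252]
tcp_rot: [0.052, 0.998, 0.02, 0.0]
wrist_force: [0.3, -0.4, -0.8]
finger_gap: 0.249
grasp_force: 30.0
```

Call:
{"name": "drive_tool", "arguments": {
  "targets": [
    {"linear": [0, 0, 0.007], "turn": [0, 0, 0], "gripper": 1},
    {"linear": [0, 0, 0.007], "turn": [0, 0, 0], "gripper": 1},
    {"linear": [0, 0, 0.007], "turn": [0, 0, 0], "gripper": 1}
  ]
}}

```text
clock: 7.7
ee_pos: [0.5857, 0.3361, 0.0251]
tcp_rot: [0.052, 0.998, 0.02, 0.001]
wrist_force: [0.9, 0.1, -1.8]
finger_gap: 0.251
grasp_force: 30.0
```

Call:
{"name": "drive_tool", "arguments": {
  "targets": [
    {"linear": [0, 0, 0.01], "turn": [0, 0, 0], "gripper": 1},
    {"linear": [0, 0, 0.01], "turn": [0, 0, 0], "gripper": 1}
  ]
}}

```text
clock: 7.95
ee_pos: [0.5858, 0.3361, 0.0243]
tcp_rot: [0.052, 0.998, 0.02, 0.001]
wrist_force: [-3.0, 0.1, 6.9]
finger_gap: 0.252
grasp_force: 30.0
```

Call:
{"name": "drive_tool", "arguments": {
  "targets": [
    {"linear": [0, 0, 0.01], "turn": [0, 0, 0], "gripper": 1},
    {"linear": [0, 0, 0.01], "turn": [0, 0, 0], "gripper": 1}
  ]
}}

```text
clock: 8.2
ee_pos: [0.5859, 0.3361, 0.0242]
tcp_rot: [0.052, 0.998, 0.02, 0.001]
wrist_force: [-9.6, -4.1, 26.9]
finger_gap: 0.249
grasp_force: 30.0
```

Call:
{"name": "drive_tool", "arguments": {
  "targets": [
    {"linear": [0, 0, -0.01], "turn": [0, 0, 0], "gripper": 1},
    {"linear": [0, 0, -0.01], "turn": [0, 0, 0], "gripper": 0},
    {"linear": [0, 0, -0.01], "turn": [0, 0, 0], "gripper": 0},
    {"linear": [0, 0, -0.01], "turn": [0, 0, 0], "gripper": 0},
    {"linear": [0, 0, -0.01], "turn": [0, 0, 0], "gripper": 0},
    {"linear": [0, 0, -0.3], "turn": [0, 0, 0], "gripper": 0},
    {"linear": [0, 0, -0.6], "turn": [0, 0, 0], "gripper": 0},
    {"linear": [0, 0, -0.6], "turn": [0, 0, 0], "gripper": 0}
  ]
}}

```text
clock: 9.2
ee_pos: [0.5867, 0.346, 0.1148]
tcp_rot: [0.051, 0.998, 0.02, 0.003]
wrist_force: [-0.2, -1.0, -0.6]
finger_gap: 0.5
grasp_force: 0.0
```

```bash
python3 plan.py 440 220 100 8 0;python3 plan.py 396 181.5 30 8 0
```

```text
linear [-1.011  0.786  0.176] turn [ 0.0653  0.0008 -0.0633] | pos [0.5867 0.346  0.1148] gap 0.5 hand up dir [-0. -0.  1.]
linear [-1.316  0.982  0.664] turn [ 0.0653  0.0008 -0.0633] | pos [0.5867 0.346  0.1148] gap 0.5 hand up dir [-0. -0.  1.]
```

Call:
{"name": "drive_tool", "arguments": {
  "targets": [
    {"linear": [-1, 0.786, 0.1], "turn": [0.0653, 0.0008, -0.0633], "gripper": -0.3},
    {"linear": [-1, 0.786, 0.176], "turn": [0.0653, 0.0008, -0.0633], "gripper": -0.3},
    {"linear": [-1, 0.786, 0.176], "turn": [0.0653, 0.0008, -0.0633], "gripper": -0.3},
    {"linear": [-1, 0.786, 0.176], "turn": [0.0653, 0.0008, -0.0633], "gripper": -0.3},
    {"linear": [-1, 0.786, 0.176], "turn": [0.0653, 0.0008, -0.0633], "gripper": -0.3}
  ]
}}

```text
clock: 9.82
ee_pos: [0.4404, 0.2187, 0.0975]
tcp_rot: [0.001, 0.998, 0.069, -0.002]
wrist_force: [0.1, 1.1, 0.6]
finger_gap: 0.65
grasp_force: 0.0
```

```bash
python3 plan.py 396.6 181.5 3 8 0
python3 - <<'E'
from h import *
a=camera("top");b=camera("side")
cv2.imwrite("pics/p2.png",np.hstack([cv2.resize(a[180:335,120:260],(400,442)),cv2.resize(b[300:430,220:360],(400,442))])[:,:,::-1])
E
```

```text
linear [-0.321  0.204  0.632] turn [ 0.0012  0.0027 -0.0003] | pos [0.4404 0.2187 0.0975] gap 0.65 hand up dir [-0. -0.  1.]
```

View pics/p2.png

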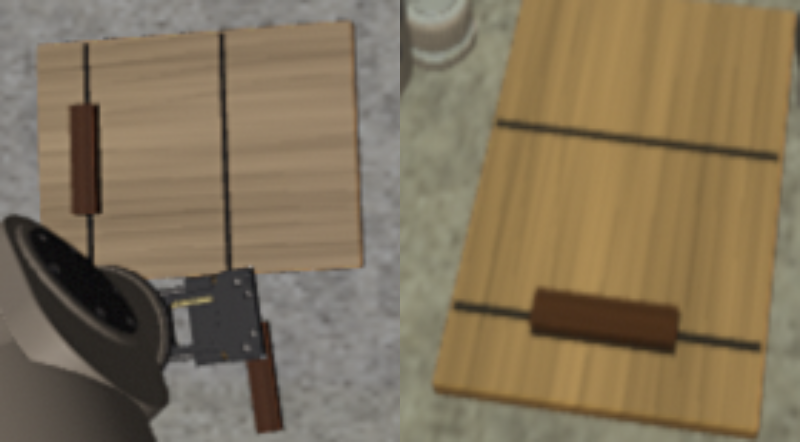

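Chock 1 lies on the low line, centred, at (85,158) in the top crop and (605,320) in the side crop. Now the second chock.

Call:
{"name": "drive_tool", "arguments": {
  "targets": [
    {"linear": [-0.321, 0.204, 0.2], "turn": [0, 0, 0], "gripper": -0.3},
    {"linear": [-0.321, 0.204, 0.45], "turn": [0, 0, 0], "gripper": -0.3},
    {"linear": [-0.321, 0.204, 0.632], "turn": [0, 0, 0], "gripper": -0.3},
    {"linear": [-0.321, 0.204, 0.632], "turn": [0, 0, 0], "gripper": -0.3},
    {"linear": [-0.321, 0.204, 0.632], "turn": [0, 0, 0], "gripper": -0.3}
  ]
}}

```text
clock: 10.55
ee_pos: [0.3969, 0.1827, 0.0028]
tcp_rot: [0.001, 0.998, 0.07, -0.002]
wrist_force: [-0.0, 0.3, -0.3]
finger_gap: 0.647
grasp_force: 0.0
```

Call:
{"name": "drive_tool", "arguments": {
  "targets": [
    {"linear": [0, 0, 0], "turn": [0, 0, 0], "gripper": 1},
    {"linear": [0, 0, 0], "turn": [0, 0, 0], "gripper": 1},
    {"linear": [0, 0, 0], "turn": [0, 0, 0], "gripper": 1},
    {"linear": [0, 0, 0], "turn": [0, 0, 0], "gripper": 1},
    {"linear": [0, 0, 0], "turn": [0, 0, 0], "gripper": 1},
    {"linear": [0, 0, 0], "turn": [0, 0, 0], "gripper": 1}
  ]
}}

```text
clock: 11.3
ee_pos: [0.3966, 0.1819, 0.0033]
tcp_rot: [0.001, 0.998, 0.07, -0.002]
wrist_force: [-0.1, -0.1, 5.2]
finger_gap: 0.255
grasp_force: 30.0
```

Call:
{"name": "drive_tool", "arguments": {
  "targets": [
    {"linear": [0, 0, -0.3], "turn": [0, 0, 0], "gripper": 1},
    {"linear": [0, 0, -0.65], "turn": [0, 0, 0], "gripper": 1},
    {"linear": [0, 0, -0.65], "turn": [0, 0, 0], "gripper": 1},
    {"linear": [0, 0, -0.65], "turn": [0, 0, 0], "gripper": 1}
  ]
}}

```text
clock: 11.8
ee_pos: [0.3967, 0.1818, 0.1002]
tcp_rot: [0.001, 0.998, 0.07, -0.002]
wrist_force: [0.2, -0.5, -1.0]
finger_gap: 0.252
grasp_force: 30.0
```

```bash
python3 plan.py 599 207.7 60 2.3 -6
```

```text
linear [1.361 0.016 0.263] turn [-0.0653 -0.0007  0.0634] | pos [0.3967 0.1818 0.1002] gap 0.252 hand up dir [-0.004  0.104  0.995]
```

Call:
{"name": "drive_tool", "arguments": {
  "targets": [
    {"linear": [0.5, 0.016, 0], "turn": [0, 0, 0], "gripper": 1},
    {"linear": [1, 0.016, 0], "turn": [0, 0, 0], "gripper": 1},
    {"linear": [1, 0.016, 0], "turn": [0, 0, 0], "gripper": 1},
    {"linear": [1, 0.016, 0], "turn": [0, 0, 0], "gripper": 1}
  ]
}}

```text
clock: 12.3
ee_pos: [0.546, 0.2005, 0.0975]
tcp_rot: [0.001, 0.998, 0.07, -0.004]
wrist_force: [-0.2, 0.2, -1.4]
finger_gap: 0.252
grasp_force: 30.0
```

Call:
{"name": "drive_tool", "arguments": {
  "targets": [
    {"linear": [0.361, 0, 0.263], "turn": [-0.0653, -0.0007, 0.0634], "gripper": 1},
    {"linear": [0.361, 0, 0.263], "turn": [-0.0653, -0.0007, 0.0634], "gripper": 1},
    {"linear": [0.361, 0, 0.263], "turn": [-0.0653, -0.0007, 0.0634], "gripper": 1},
    {"linear": [0.361, 0, 0.263], "turn": [-0.0653, -0.0007, 0.0634], "gripper": 1},
    {"linear": [0.361, 0, 0.263], "turn": [-0.0653, -0.0007, 0.0634], "gripper": 1}
  ]
}}

```text
clock: 12.92
ee_pos: [0.5992, 0.2076, 0.0615]
tcp_rot: [0.052, 0.998, 0.02, 0.002]
wrist_force: [0.2, -0.5, -1.1]
finger_gap: 0.249
grasp_force: 30.0
```

```bash
python3 plan.py 599 207.7 39 2.3 -6
```

```text
linear [-0.002 -0.016  0.149] turn [-0.0005 -0.0009 -0.0002] | pos [0.5992 0.2076 0.0615] gap 0.249 hand up dir [-0.004  0.104  0.995]
```

Call:
{"name": "drive_tool", "arguments": {
  "targets": [
    {"linear": [-0.002, -0.016, 0.1], "turn": [0, 0, 0], "gripper": 1},
    {"linear": [-0.002, -0.016, 0.149], "turn": [0, 0, 0], "gripper": 1},
    {"linear": [-0.002, -0.016, 0.149], "turn": [0, 0, 0], "gripper": 1},
    {"linear": [-0.002, -0.016, 0.149], "turn": [0, 0, 0], "gripper": 1}
  ]
}}

```text
clock: 13.42
ee_pos: [0.5994, 0.2081, 0.0381]
tcp_rot: [0.052, 0.998, 0.02, 0.002]
wrist_force: [-0.1, -0.3, 8.9]
finger_gap: 0.255
grasp_force: 30.0
```

Call:
{"name": "drive_tool", "arguments": {
  "targets": [
    {"linear": [0, 0, 0.01], "turn": [0, 0, 0], "gripper": 1},
    {"linear": [0, 0, 0.01], "turn": [0, 0, 0], "gripper": 1}
  ]
}}

```text
clock: 13.68
ee_pos: [0.5994, 0.2082, 0.038]
tcp_rot: [0.052, 0.998, 0.02, 0.002]
wrist_force: [-7.6, -3.3, 30.8]
finger_gap: 0.258
grasp_force: 30.0
```

Contact. Releasing, then lifting.

Call:
{"name": "drive_tool", "arguments": {
  "targets": [
    {"linear": [0, 0, -0.01], "turn": [0, 0, 0], "gripper": 1},
    {"linear": [0, 0, -0.01], "turn": [0, 0, 0], "gripper": 0},
    {"linear": [0, 0, -0.01], "turn": [0, 0, 0], "gripper": 0},
    {"linear": [0, 0, -0.01], "turn": [0, 0, 0], "gripper": 0},
    {"linear": [0, 0, -0.01], "turn": [0, 0, 0], "gripper": 0},
    {"linear": [0, 0, -0.3], "turn": [0, 0, 0], "gripper": 0},
    {"linear": [0, 0, -0.8], "turn": [0, 0, 0], "gripper": 0},
    {"linear": [0, 0, -0.8], "turn": [0, 0, 0], "gripper": 0},
    {"linear": [0, 0, -0.8], "turn": [0, 0, 0], "gripper": 0}
  ]
}}

```text
clock: 14.8
ee_pos: [0.5987, 0.2206, 0.1563]
tcp_rot: [0.052, 0.998, 0.02, 0.002]
wrist_force: [-0.7, 0.1, -0.3]
finger_gap: 0.501
grasp_force: 0.0
```

```bash
python3 plan.py 436.5 -60.5 100 -12.7 0
```

```text
linear [-1.157  1.78   0.561] turn [ 0.0658 -0.0096  0.1666] | pos [0.5987 0.2206 0.1563] gap 0.501 hand up dir [-0. -0.  1.]
```

Call:
{"name": "drive_tool", "arguments": {
  "targets": [
    {"linear": [-0.579, 0.89, 0.2], "turn": [0.0658, -0.0096, 0.1666], "gripper": -1},
    {"linear": [-0.579, 0.89, 0.2], "turn": [0.0658, -0.0096, 0.1666], "gripper": -1},
    {"linear": [-0.579, 0.89, 0.2], "turn": [0.0658, -0.0096, 0.1666], "gripper": -1},
    {"linear": [-0.579, 0.89, 0.2], "turn": [0.0658, -0.0096, 0.1666], "gripper": -1},
    {"linear": [-0.579, 0.89, 0.2], "turn": [0.0658, -0.0096, 0.1666], "gripper": -1}
  ]
}}

```text
clock: 15.42
ee_pos: [0.517, 0.0816, 0.1389]
tcp_rot: [0.0, 0.994, -0.11, -0.001]
wrist_force: [-0.0, 1.4, -0.1]
finger_gap: 0.988
grasp_force: 0.0
```

```bash
python3 plan.py 436.5 -60.5 70 -12.7 0
python3 - <<'E'
from mould import *
T=camera("top");S=camera("side")
cv2.imwrite("pics/t3.png",T[:,:,::-1]);cv2.imwrite("pics/s3.png",S[:,:,::-1])
dark=([0,95,25],[25,255,88])
_,c=blobs(T,*dark,(130,185,240,285)); _,d=blobs(S,*dark,(240,320,360,415)); print(len(c),len(d))
d=sorted(d,key=lambda x:-x[:,0,1].mean())
for i in range(min(2,len(c),len(d))): pair(c[i],d[i],f"chock{i}"); flat(c[i],[.038,.051][i],"chock")
cv2.imwrite("pics/p3.png",np.hstack([cv2.resize(T[180:335,120:330],(540,400)),cv2.resize(S[240:430,230:360],(260,400))])[:,:,::-1])
E
```

```text
linear [-0.314  1.041  0.461] turn [0.0006 0.0015 0.0001] | pos [0.517  0.0816 0.1389] gap 0.988 hand up dir [-0. -0.  1.]
1 2
chock0 mid [0.5853 0.3384 0.0311] ends z 0.03 0.0322 len 0.1007 yaw 1.4 miss 0.0033 0.0014
  chock top plane z 0.038 c 584.1 335.7 wh [97.8 21.2] 0.8
```

View pics/p3.png

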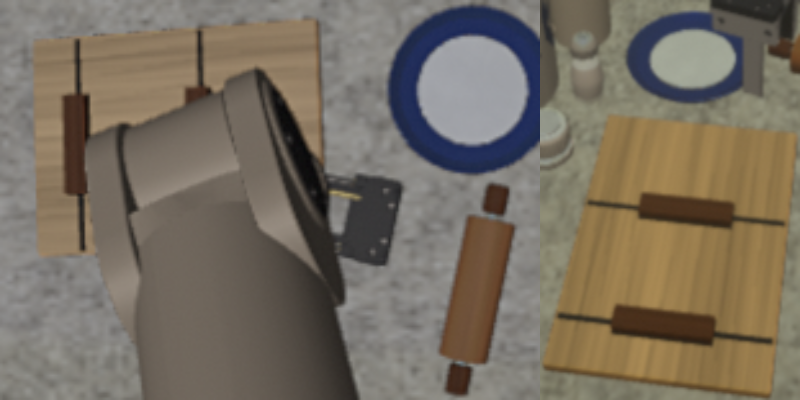

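Both chocks lie on their lines: side-crop centres are (663,325) and (687,210), and chock 1 measures (0.585, 0.337, 0.031). Next is the big pin.

Call:
{"name": "drive_tool", "arguments": {
  "targets": [
    {"linear": [-0.314, 1, 0.1], "turn": [0, 0, 0], "gripper": -1},
    {"linear": [-0.314, 1, 0.2], "turn": [0, 0, 0], "gripper": -1},
    {"linear": [-0.314, 1, 0.461], "turn": [0, 0, 0], "gripper": -1},
    {"linear": [-0.314, 1, 0.461], "turn": [0, 0, 0], "gripper": -1}
  ]
}}

```text
clock: 16.02
ee_pos: [0.4353, -0.056, 0.0683]
tcp_rot: [0.001, 0.994, -0.111, -0.003]
wrist_force: [-0.5, 1.1, 0.2]
finger_gap: 1.003
grasp_force: 0.0
```

Call:
{"name": "drive_tool", "arguments": {
  "targets": [
    {"linear": [0, 0.041, 0], "turn": [0, 0, 0], "gripper": -1},
    {"linear": [0, 0.041, 0.36], "turn": [0, 0, 0], "gripper": -1},
    {"linear": [0, 0.041, 0.36], "turn": [0, 0, 0], "gripper": -1},
    {"linear": [0, 0.041, 0.36], "turn": [0, 0, 0], "gripper": -1}
  ]
}}

```text
clock: 16.52
ee_pos: [0.4377, -0.0602, 0.0182]
tcp_rot: [0.0, 0.994, -0.11, -0.0]
wrist_force: [0.1, 0.1, -0.2]
finger_gap: 1.004
grasp_force: 0.0
```

```bash
python3 plan.py 436.5 -60.5 15 -12.7 0
```

```text
linear [-0.008  0.004  0.021] turn [0.0002 0.0003 0.0008] | pos [ 0.4377 -0.0602  0.0182] gap 1.004 hand up dir [-0. -0.  1.]
```

Call:
{"name": "drive_tool", "arguments": {
  "targets": [
    {"linear": [-0.008, 0, 0.02], "turn": [0, 0, 0], "gripper": -1},
    {"linear": [-0.008, 0, 0.02], "turn": [0, 0, 0], "gripper": 1},
    {"linear": [-0.008, 0, 0.02], "turn": [0, 0, 0], "gripper": 1},
    {"linear": [-0.008, 0, 0.02], "turn": [0, 0, 0], "gripper": 1},
    {"linear": [-0.008, 0, 0.02], "turn": [0, 0, 0], "gripper": 1},
    {"linear": [-0.008, 0, 0.02], "turn": [0, 0, 0], "gripper": 1},
    {"linear": [-0.008, 0, 0.02], "turn": [0, 0, 0], "gripper": 1},
    {"linear": [-0.008, 0, 0.02], "turn": [0, 0, 0], "gripper": 1}
  ]
}}

```text
clock: 17.52
ee_pos: [0.4355, -0.0607, 0.0138]
tcp_rot: [0.0, 0.994, -0.111, -0.001]
wrist_force: [-1.0, -2.4, 1.0]
finger_gap: 0.524
grasp_force: 30.0
```

Call:
{"name": "drive_tool", "arguments": {
  "targets": [
    {"linear": [0, 0, -0.3], "turn": [0, 0, 0], "gripper": 1},
    {"linear": [0, 0, -0.6], "turn": [0, 0, 0], "gripper": 1},
    {"linear": [0, 0, -0.9], "turn": [0, 0, 0], "gripper": 1},
    {"linear": [0, 0, -0.9], "turn": [0, 0, 0], "gripper": 1}
  ]
}}

```text
clock: 18.02
ee_pos: [0.4374, -0.0604, 0.1514]
tcp_rot: [0.0, 0.994, -0.111, 0.002]
wrist_force: [-0.6, 0.2, -3.5]
finger_gap: 0.524
grasp_force: 30.0
```

```bash
python3 plan.py 586 300 140 2 0; python3 plan.py 586 300 140 -12.7 0;python3 - <<'E'
from h import *
a=camera("top")[180:360,230:400];b=camera("side")[180:320,290:450]
cv2.imwrite("pics/p4.png",np.hstack([cv2.resize(a,(400,420)),cv2.resize(b,(400,420))])[:,:,::-1])
E
```

```text
linear [ 0.438 -2.562  0.078] turn [ 0.0003 -0.0024 -0.1633] | pos [ 0.4374 -0.0604  0.1514] gap 0.524 hand up dir [-0. -0.  1.]
linear [ 0.438 -2.562  0.078] turn [-0.     -0.0024 -0.    ] | pos [ 0.4374 -0.0604  0.1514] gap 0.524 hand up dir [-0. -0.  1.]
```

View pics/p4.png

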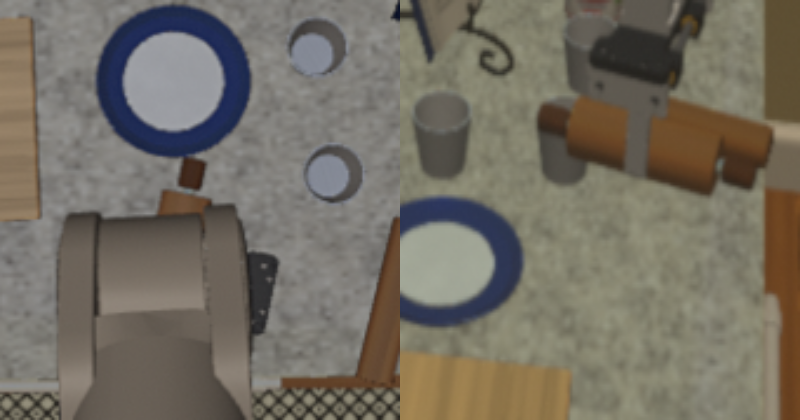

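The big pin is held at the middle of its roller, with the finger at (640,130) in the side crop and an opening of 49 mm. Carrying it to the low chock.

Call:
{"name": "drive_tool", "arguments": {
  "targets": [
    {"linear": [0.146, -0.4, 0], "turn": [0, 0, 0], "gripper": 1},
    {"linear": [0.146, -0.86, 0], "turn": [0, 0, 0], "gripper": 1},
    {"linear": [0.146, -0.86, 0], "turn": [0, 0, 0], "gripper": 1},
    {"linear": [0.146, -0.86, 0], "turn": [0, 0, 0], "gripper": 1}
  ]
}}

```text
clock: 18.62
ee_pos: [0.4844, 0.0609, 0.147]
tcp_rot: [0.001, 0.994, -0.11, -0.002]
wrist_force: [-0.1, 0.3, -3.2]
finger_gap: 0.525
grasp_force: 30.0
```

Call:
{"name": "drive_tool", "arguments": {
  "targets": [
    {"linear": [0.146, -0.4, 0], "turn": [0, 0, 0], "gripper": 1},
    {"linear": [0.146, -0.86, 0], "turn": [0, 0, 0], "gripper": 1},
    {"linear": [0.146, -0.86, 0], "turn": [0, 0, 0], "gripper": 1},
    {"linear": [0.146, -0.86, 0], "turn": [0, 0, 0], "gripper": 1}
  ]
}}

```text
clock: 19.12
ee_pos: [0.5347, 0.1803, 0.1475]
tcp_rot: [0.001, 0.994, -0.111, -0.001]
wrist_force: [0.7, -1.5, -3.4]
finger_gap: 0.525
grasp_force: 30.0
```

Call:
{"name": "drive_tool", "arguments": {
  "targets": [
    {"linear": [0.146, -0.4, 0], "turn": [0, 0, -0.163], "gripper": 1},
    {"linear": [0.146, -0.84, 0.078], "turn": [0, 0, -0.163], "gripper": 1},
    {"linear": [0.146, -0.84, 0.078], "turn": [0, 0, -0.163], "gripper": 1},
    {"linear": [0.146, -0.84, 0.078], "turn": [0, 0, -0.163], "gripper": 1},
    {"linear": [0.146, -0.84, 0.078], "turn": [0, 0, -0.163], "gripper": 1}
  ]
}}

```text
clock: 19.75
ee_pos: [0.5846, 0.297, 0.1369]
tcp_rot: [0.001, 1.0, 0.016, -0.001]
wrist_force: [0.0, -0.6, -3.9]
finger_gap: 0.526
grasp_force: 30.0
```

```bash
python3 plan.py 586 299 60 2 0; python3 plan.py 586 299 43 2 0
```

```text
linear [ 0.01  -0.014  0.513] turn [ 0.0011  0.0007 -0.0021] | pos [0.5846 0.297  0.1369] gap 0.526 hand up dir [-0. -0.  1.]
linear [ 0.01  -0.014  0.626] turn [ 0.0011  0.0007 -0.0021] | pos [0.5846 0.297  0.1369] gap 0.526 hand up dir [-0. -0.  1.]
```

Call:
{"name": "drive_tool", "arguments": {
  "targets": [
    {"linear": [0.01, -0.01, 0.3], "turn": [0, 0, 0], "gripper": 1},
    {"linear": [0.01, -0.01, 0.5], "turn": [0, 0, 0], "gripper": 1},
    {"linear": [0.01, -0.01, 0.6], "turn": [0, 0, 0], "gripper": 1},
    {"linear": [0.01, -0.01, 0.6], "turn": [0, 0, 0], "gripper": 1}
  ]
}}

```text
clock: 20.25
ee_pos: [0.5855, 0.3001, 0.0466]
tcp_rot: [0.001, 1.0, 0.017, -0.001]
wrist_force: [1.0, -0.1, -3.5]
finger_gap: 0.529
grasp_force: 30.0
```

Call:
{"name": "drive_tool", "arguments": {
  "targets": [
    {"linear": [0, 0, 0.02], "turn": [0, 0, 0], "gripper": 1},
    {"linear": [0, 0, 0.02], "turn": [0, 0, 0], "gripper": 1}
  ]
}}

```text
clock: 20.5
ee_pos: [0.586, 0.3013, 0.0447]
tcp_rot: [-0.0, 1.0, 0.017, -0.0]
wrist_force: [0.4, -0.9, -2.8]
finger_gap: 0.523
grasp_force: 30.0
```

Call:
{"name": "drive_tool", "arguments": {
  "targets": [
    {"linear": [0, 0, 0.01], "turn": [0, 0, 0], "gripper": 1},
    {"linear": [0, 0, 0.01], "turn": [0, 0, 0], "gripper": 1}
  ]
}}

```text
clock: 20.75
ee_pos: [0.5856, 0.3012, 0.0424]
tcp_rot: [0.0, 1.0, 0.017, -0.001]
wrist_force: [0.2, -0.7, -2.0]
finger_gap: 0.53
grasp_force: 30.0
```

Call:
{"name": "drive_tool", "arguments": {
  "targets": [
    {"linear": [0, 0, 0.008], "turn": [0, 0, 0], "gripper": 1},
    {"linear": [0, 0, 0.008], "turn": [0, 0, 0], "gripper": 1}
  ]
}}

```text
clock: 21.0
ee_pos: [0.5856, 0.3013, 0.0412]
tcp_rot: [0.0, 1.0, 0.017, -0.001]
wrist_force: [-0.8, -0.5, 0.3]
finger_gap: 0.527
grasp_force: 30.0
```

Call:
{"name": "drive_tool", "arguments": {
  "targets": [
    {"linear": [0, -0.01, 0.002], "turn": [0, 0, 0], "gripper": 1},
    {"linear": [0, -0.01, 0.002], "turn": [0, 0, 0], "gripper": 1}
  ]
}}

```text
clock: 21.25
ee_pos: [0.5858, 0.3021, 0.0411]
tcp_rot: [0.001, 1.0, 0.017, -0.001]
wrist_force: [-2.3, -4.8, 6.8]
finger_gap: 0.525
grasp_force: 30.0
```

Call:
{"name": "drive_tool", "arguments": {
  "targets": [
    {"linear": [0, -0.01, 0.002], "turn": [0, 0, 0], "gripper": 1},
    {"linear": [0, -0.01, 0.002], "turn": [0, 0, 0], "gripper": 1}
  ]
}}

```text
clock: 21.5
ee_pos: [0.5859, 0.3033, 0.041]
tcp_rot: [0.001, 1.0, 0.017, -0.0]
wrist_force: [-1.3, -5.2, 7.3]
finger_gap: 0.525
grasp_force: 30.0
```

Call:
{"name": "drive_tool", "arguments": {
  "targets": [
    {"linear": [0, -0.01, 0.001], "turn": [0, 0, 0], "gripper": 1},
    {"linear": [0, -0.01, 0.001], "turn": [0, 0, 0], "gripper": 1}
  ]
}}

```text
clock: 21.75
ee_pos: [0.586, 0.3049, 0.0408]
tcp_rot: [0.001, 1.0, 0.017, -0.0]
wrist_force: [-0.6, -5.0, 5.9]
finger_gap: 0.525
grasp_force: 30.0
```

Call:
{"name": "drive_tool", "arguments": {
  "targets": [
    {"linear": [0, -0.008, 0.001], "turn": [0, 0, 0], "gripper": 1},
    {"linear": [0, -0.008, 0.001], "turn": [0, 0, 0], "gripper": 1}
  ]
}}

```text
clock: 22.0
ee_pos: [0.586, 0.3059, 0.0407]
tcp_rot: [0.001, 1.0, 0.017, -0.0]
wrist_force: [-0.8, -6.5, 7.7]
finger_gap: 0.527
grasp_force: 30.0
```

Call:
{"name": "drive_tool", "arguments": {
  "targets": [
    {"linear": [0, -0.008, 0], "turn": [0, 0, 0], "gripper": 1},
    {"linear": [0, -0.008, 0], "turn": [0, 0, 0], "gripper": 1}
  ]
}}

```text
clock: 22.25
ee_pos: [0.5859, 0.3075, 0.0405]
tcp_rot: [0.0, 1.0, 0.017, -0.0]
wrist_force: [1.3, -4.5, 6.1]
finger_gap: 0.521
grasp_force: 30.0
```

Call:
{"name": "drive_tool", "arguments": {
  "targets": [
    {"linear": [0, -0.008, 0], "turn": [0, 0, 0], "gripper": 1},
    {"linear": [0, -0.008, 0], "turn": [0, 0, 0], "gripper": 1}
  ]
}}

```text
clock: 22.5
ee_pos: [0.5857, 0.3091, 0.0404]
tcp_rot: [0.0, 1.0, 0.017, -0.0]
wrist_force: [0.8, -4.0, 4.7]
finger_gap: 0.525
grasp_force: 30.0
```

Run:
```python
from h import *
a=camera("top")[180:290,120:260];b=camera("side")[300:420,230:370]
cv2.imwrite("pics/p5.png",np.hstack([cv2.resize(a,(400,400)),cv2.resize(b,(400,400))])[:,:,::-1])
```

```text
(no output)
```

View pics/p5.png

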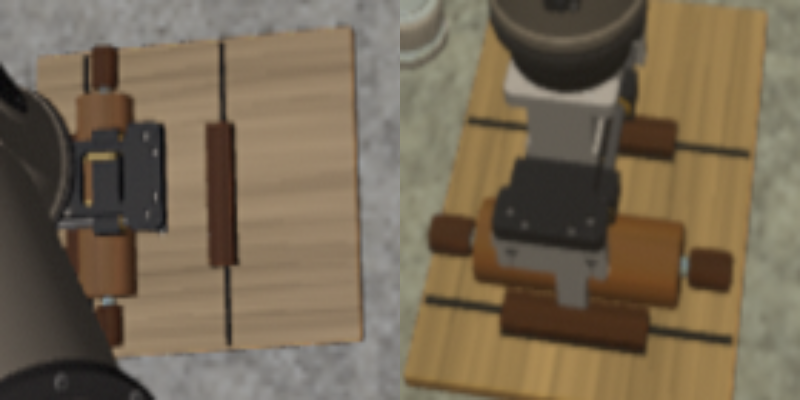

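The pin hangs parallel to the low chock. The chock is still on its line in the side crop, with its top edge at (500,292)-(648,312). Sliding on gently.

Call:
{"name": "drive_tool", "arguments": {
  "targets": [
    {"linear": [0, -0.008, 0], "turn": [0, 0, 0], "gripper": 1},
    {"linear": [0, -0.008, 0], "turn": [0, 0, 0], "gripper": 1}
  ]
}}

```text
clock: 22.85
ee_pos: [0.5853, 0.3105, 0.0402]
tcp_rot: [0.0, 1.0, 0.017, -0.001]
wrist_force: [1.8, -3.7, 4.3]
finger_gap: 0.525
grasp_force: 30.0
```

Call:
{"name": "drive_tool", "arguments": {
  "targets": [
    {"linear": [0, -0.008, 0], "turn": [0, 0, 0], "gripper": 1},
    {"linear": [0, -0.008, 0], "turn": [0, 0, 0], "gripper": 1}
  ]
}}

```text
clock: 23.1
ee_pos: [0.585, 0.3119, 0.0401]
tcp_rot: [0.0, 1.0, 0.017, -0.001]
wrist_force: [1.1, -3.1, 2.8]
finger_gap: 0.528
grasp_force: 30.0
```

Run:
```python
from meas import *
S=camera("side")
h=cv2.cvtColor(S,cv2.COLOR_RGB2HSV)
dark=([0,95,25],[25,255,88])
for n in ("pics/s3.png",None):
    I=cv2.imread(n)[:,:,::-1].copy() if n else S
    _,d=blobs(I,*dark,(258,398,325,425),k=1)
    print([(cv2.boundingRect(x),[e.round(1) for e in ends(x)]) for x in d])
    _,d=blobs(I,*dark,(258,385,325,425),k=1)
    print([(cv2.boundingRect(x),[e.round(1) for e in ends(x)]) for x in d])
```

```text
[((267, 398, 51, 6), [array([317. , 400.5], dtype=float32), array([267. , 400.5], dtype=float32)])]
[((260, 385, 58, 19), [array([260.3, 390.7], dtype=float32), array([317.2, 397.2], dtype=float32)])]
[((265, 398, 53, 10), [array([317. , 402.5], dtype=float32), array([265. , 402.5], dtype=float32)])]
[((258, 385, 67, 23), [array([257.2, 391.3], dtype=float32), array([323.2, 399.3], dtype=float32)])]
```

The chock's lower edge in the side image moved from row 404 to 408, so the pin pushed the chock about 7 mm. I'll keep hold of the pin, lift it, and nudge the chock back from the down-slope side with a tilted hand.

Call:
{"name": "drive_tool", "arguments": {
  "targets": [
    {"linear": [0, 0.03, 0], "turn": [0, 0, 0], "gripper": 1},
    {"linear": [0, 0.03, -0.2], "turn": [0, 0, 0], "gripper": 1},
    {"linear": [0, 0.1, -0.6], "turn": [0, 0, 0], "gripper": 1},
    {"linear": [0, 0.6, -0.6], "turn": [0, 0, 0], "gripper": 1},
    {"linear": [0, 0.6, -0.6], "turn": [0, 0, 0], "gripper": 1}
  ]
}}

```text
clock: 23.78
ee_pos: [0.5887, 0.217, 0.1302]
tcp_rot: [0.001, 1.0, 0.015, -0.001]
wrist_force: [-0.5, 0.3, -4.1]
finger_gap: 0.522
grasp_force: 30.0
```

```bash
cat > chk.py <<'E'
from meas import *
T=camera("top");S=camera("side"); k=read_state()["clock"]
dark=([0,95,25],[25,255,88])
_,c=blobs(T,*dark,(138,205,172,262)); _,d=blobs(S,*dark,(250,374,330,425)); print(len(c),len(d))
m=lambda L:max(L,key=cv2.contourArea)
if c and d: pair(m(c),m(d),"chock")
if c: flat(m(c),.038,"chock")
for x in d: print(cv2.boundingRect(x)); flat(x,.031,"side","side")
cv2.imwrite(f"pics/c{int(k*100)}.png",np.hstack([cv2.resize(T[180:290,120:260],(400,400)),cv2.resize(S[300:420,230:370],(400,400))])[:,:,::-1])
E
python3 chk.py
python3 - <<'E'
from meas import *
I=cv2.imread("pics/s3.png")[:,:,::-1].copy()
_,d=blobs(I,[0,95,25],[25,255,88],(250,374,330,425)); print("before")
for x in d: print(cv2.boundingRect(x)); flat(x,.031,"side","side")
E
python3 plan.py 585 384 110 2 -16; ls pics
```

```text
0 1
(265, 389, 53, 19)
  side side plane z 0.031 c 584.4 346.2 wh [101.5  30.7] 2.3
before
(265, 386, 53, 18)
  side side plane z 0.031 c 585.6 338.0 wh [102.7  30.8] 2.2
linear [ 0.013 -1.096  0.13 ] turn [-0.177   0.0017 -0.0018] | pos [0.5882 0.2196 0.1297] gap 0.526 hand up dir [-0.01   0.275  0.961]
c2387.png
cs.png
ct.png
p1.png
p2.png
p3.png
p4.png
p5.png
s3.png
side0.png
t3.png
top0.png
```

The chock moved about 8 mm down-slope and stayed parallel. Going round to nudge it back.

Call:
{"name": "drive_tool", "arguments": {
  "targets": [
    {"linear": [0.013, -0.5, 0], "turn": [-0.177, 0, 0], "gripper": 1},
    {"linear": [0.013, -1, 0], "turn": [-0.177, 0, 0], "gripper": 1},
    {"linear": [0.013, -1, 0], "turn": [-0.177, 0, 0], "gripper": 1},
    {"linear": [0.013, -1, 0], "turn": [-0.177, 0, 0], "gripper": 1},
    {"linear": [0.013, -1, 0], "turn": [-0.177, 0, 0], "gripper": 1}
  ]
}}

```text
clock: 24.5
ee_pos: [0.5842, 0.3728, 0.129]
tcp_rot: [0.139, 0.99, 0.018, 0.001]
wrist_force: [1.2, -0.7, -2.1]
finger_gap: 0.526
grasp_force: 30.0
```

```bash
python3 plan.py 585 386 60 2 -16;python3 plan.py 585 386 35 2 -16
```

```text
linear [ 0.01  -0.211  0.418] turn [-0.0003  0.0015  0.0012] | pos [0.5842 0.3728 0.129 ] gap 0.526 hand up dir [-0.01   0.275  0.961]
linear [ 0.011 -0.257  0.579] turn [-0.0003  0.0015  0.0012] | pos [0.5842 0.3728 0.129 ] gap 0.526 hand up dir [-0.01   0.275  0.961]
```

Call:
{"name": "drive_tool", "arguments": {
  "targets": [
    {"linear": [0.01, -0.211, 0.2], "turn": [0, 0, 0], "gripper": 1},
    {"linear": [0.01, -0.211, 0.418], "turn": [0, 0, 0], "gripper": 1},
    {"linear": [0.011, -0.257, 0.579], "turn": [0, 0, 0], "gripper": 1},
    {"linear": [0.011, -0.257, 0.579], "turn": [0, 0, 0], "gripper": 1},
    {"linear": [0.011, -0.257, 0.579], "turn": [0, 0, 0], "gripper": 1}
  ]
}}

```text
clock: 25.12
ee_pos: [0.5868, 0.3854, 0.0372]
tcp_rot: [0.138, 0.99, 0.017, 0.002]
wrist_force: [0.1, 0.6, -3.2]
finger_gap: 0.522
grasp_force: 30.0
```

```bash
python3 plan.py 585 378 35.5 2 -16;python3 plan.py 585 369.7 35.5 2 -16; python3 chk.py
```

```text
linear [-0.013  0.044  0.024] turn [-0.0012  0.0004 -0.0005] | pos [0.5868 0.3854 0.0372] gap 0.522 hand up dir [-0.01   0.275  0.961]
linear [-0.015  0.097  0.039] turn [-0.0012  0.0004 -0.0005] | pos [0.5868 0.3854 0.0372] gap 0.522 hand up dir [-0.01   0.275  0.961]
1 2
chock mid [0.5691 0.3413 0.0366] ends z 0.0354 0.0379 len 0.072 yaw -0.6 miss 0.0512 0.0003
  chock top plane z 0.038 c 581.8 342.2 wh [98.  23.8] 0.9
(294, 392, 24, 9)
  side side plane z 0.031 c 557.0 337.9 wh [46.1 16.3] 2.5
(323, 411, 7, 13)
  side side plane z 0.031 c 510.6 375.9 wh [11.1 25.4] 9.3
```

```bash
ls -t pics | head -1; cp $(ls -t pics/c*.png | head -1) pics/v1.png
```

```text
c2522.png
```

View pics/v1.png

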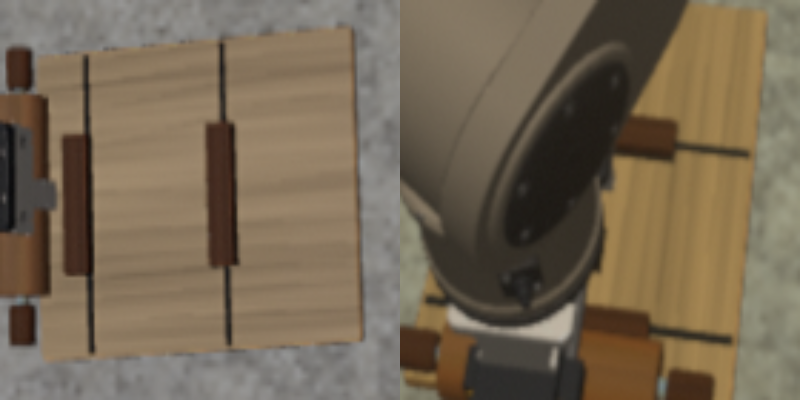

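The top crop shows the low chock at column 77, left of its line at column 89. It measures y=342.2 mm against 335.7 mm when placed. The pin is on its down-slope side and both are visible, so I push back in steps.

Call:
{"name": "drive_tool", "arguments": {
  "targets": [
    {"linear": [0, 0.03, 0.015], "turn": [0, 0, 0], "gripper": 1},
    {"linear": [0, 0.06, 0.025], "turn": [0, 0, 0], "gripper": 1},
    {"linear": [0, 0.075, 0.03], "turn": [0, 0, 0], "gripper": 1},
    {"linear": [0, 0.075, 0.03], "turn": [0, 0, 0], "gripper": 1}
  ]
}}

```text
clock: 25.72
ee_pos: [0.5869, 0.3731, 0.0353]
tcp_rot: [0.138, 0.99, 0.017, 0.002]
wrist_force: [0.4, 1.9, 0.4]
finger_gap: 0.527
grasp_force: 30.0
```

```bash
python3 plan.py 585 369.7 35.5 2 -16; python3 chk.py
```

```text
linear [-0.013  0.022  0.005] turn [-0.0009  0.0006 -0.0002] | pos [0.5869 0.3731 0.0353] gap 0.527 hand up dir [-0.01   0.275  0.961]
1 1
chock mid [ 0.574   0.3627 -0.0101] ends z -0.0102 -0.01 len 0.1005 yaw -1.1 miss 0.0831 0.0042
  chock top plane z 0.038 c 590.1 346.4 wh [139.2  37.1] 0.9
(291, 416, 29, 9)
  side side plane z 0.031 c 548.0 392.3 wh [12.5 54.2] 84.3
```

```bash
cat > edge.py <<'E'
from h import *
import sys,glob
def edge(I):
    g=cv2.cvtColor(I,cv2.COLOR_RGB2HSV)[:,:,2].astype(float); r=[]
    for v in list(range(219,226))+list(range(240,252)):   # rows on the chock
        row=g[v]; k=[u for u in range(146,160) if row[u]<95<=row[u+1]]
        if k: u=k[-1]; r.append(u+(95-row[u])/(row[u+1]-row[u])-.005*(v-235)*0)
    return np.median(r).round(2),len(r),np.round(r[:3]+r[-3:],1)
if __name__=="__main__":
    print("ref",edge(cv2.imread("pics/t3.png")[:,:,::-1].copy()))
    T=camera("top"); print("now",edge(T)); cv2.imwrite("pics/e.png",T[:,:,::-1])
E
python3 edge.py
python3 - <<'E'
from h import *
print(plane("top",(155,235),.042)-plane("top",(156,235),.042))
E
```

```text
ref (np.float64(153.4), 19, array([154.4, 154.4, 154.4, 153.4, 153.5, 153.6]))
now (np.float64(153.0), 19, array([152.5, 152.5, 152.6, 153.4, 153.4, 153.5]))
[3.57340892e-05 2.61465371e-03 0.00000000e+00]
```

Call:
{"name": "drive_tool", "arguments": {
  "targets": [
    {"linear": [0, -0.04, -0.02], "turn": [0, 0, 0], "gripper": 1},
    {"linear": [0, -0.08, -0.3], "turn": [0, 0, 0], "gripper": 1},
    {"linear": [0, -0.08, -0.6], "turn": [0, 0, 0], "gripper": 1},
    {"linear": [0, -0.08, -0.6], "turn": [0, 0, 0], "gripper": 1}
  ]
}}

```text
clock: 26.38
ee_pos: [0.586, 0.412, 0.1213]
tcp_rot: [0.137, 0.99, 0.018, 0.003]
wrist_force: [0.4, -1.3, -3.4]
finger_gap: 0.525
grasp_force: 30.0
```

```bash
cat > chk2.py <<'E'
from meas import *
T=camera("top");S=camera("side")
def rep(T,S,tag):
    print(tag)
    _,c=blobs(T,[0,95,25],[25,255,88],(143,205,175,262)); 
    if c: flat(max(c,key=cv2.contourArea),.038,"low")
    _,c=blobs(T,[0,95,25],[25,255,88],(188,205,215,262)); 
    if c: flat(max(c,key=cv2.contourArea),.051,"high")
    _,d=blobs(S,[0,95,25],[25,255,88],(250,374,330,425))
    for x in d: flat(x,.031,"side low","side")
rep(cv2.imread("pics/t3.png")[:,:,::-1].copy(),cv2.imread("pics/s3.png")[:,:,::-1].copy(),"ref"); rep(T,S,"now")
cv2.imwrite("pics/v2.png",np.hstack([cv2.resize(T[180:290,120:260],(400,400)),cv2.resize(S[300:420,230:370],(400,400))])[:,:,::-1])
E
python3 chk2.py; python3 plan.py 586 299 130 2 0
```

```text
ref
  low top plane z 0.038 c 584.1 335.7 wh [97.8 21.2] 0.8
  side low side plane z 0.031 c 585.6 338.0 wh [102.7  30.8] 2.2
now
  low top plane z 0.038 c 581.8 339.6 wh [97.9 23.8] 0.8
  high top plane z 0.051 c 587.5 207.1 wh [98.9 24.1] 2.3
  side low side plane z 0.031 c 562.4 372.4 wh [12.2 61.9] 87.2
  side low side plane z 0.031 c 517.9 344.1 wh [15.3 26.9] 9.3
linear [-0.02   0.728  0.122] turn [0.1776 0.0011 0.    ] | pos [0.5852 0.4091 0.1175] gap 0.525 hand up dir [-0. -0.  1.]
```

View pics/v2.png

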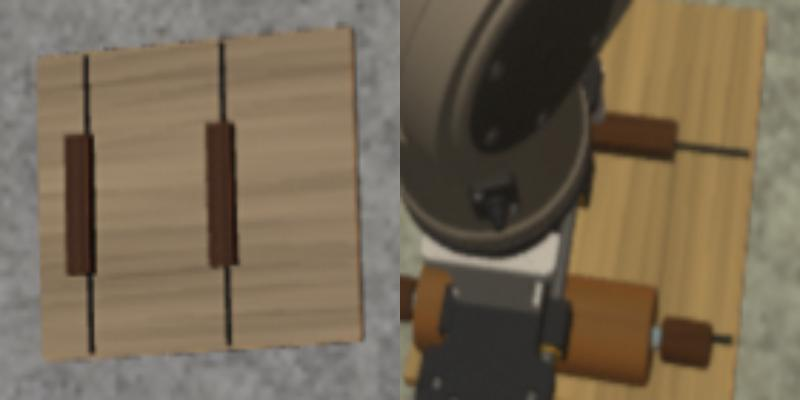

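The top crop now shows the low chock at columns 66–95, centre 80, with its line at about 89. Allowing for parallax it is still about 3.5 mm down-slope, so one more small push.

Call:
{"name": "drive_tool", "arguments": {
  "targets": [
    {"linear": [0, 0, 0.3], "turn": [0, 0, 0], "gripper": 1},
    {"linear": [0, 0, 0.575], "turn": [0, 0, 0], "gripper": 1},
    {"linear": [0, 0.04, 0.58], "turn": [0, 0, 0], "gripper": 1},
    {"linear": [0, 0.08, 0.597], "turn": [0, 0, 0], "gripper": 1},
    {"linear": [0, 0.095, 0.6], "turn": [0, 0, 0], "gripper": 1},
    {"linear": [0, 0.103, 0.602], "turn": [0, 0, 0], "gripper": 1},
    {"linear": [0, 0.103, 0.602], "turn": [0, 0, 0], "gripper": 1}
  ]
}}

```text
clock: 27.35
ee_pos: [0.5869, 0.3699, 0.036]
tcp_rot: [0.138, 0.99, 0.017, 0.002]
wrist_force: [0.3, 0.6, -2.2]
finger_gap: 0.527
grasp_force: 30.0
```

Call:
{"name": "drive_tool", "arguments": {
  "targets": [
    {"linear": [0, -0.04, -0.02], "turn": [0, 0, 0], "gripper": 1},
    {"linear": [0, -0.08, -0.3], "turn": [0, 0, 0], "gripper": 1},
    {"linear": [0, -0.08, -0.6], "turn": [0, 0, 0], "gripper": 1},
    {"linear": [0, -0.08, -0.6], "turn": [0, 0, 0], "gripper": 1}
  ]
}}

```text
clock: 27.85
ee_pos: [0.5863, 0.4092, 0.1224]
tcp_rot: [0.136, 0.99, 0.018, 0.004]
wrist_force: [-0.3, -0.2, -3.3]
finger_gap: 0.524
grasp_force: 30.0
```

```bash
python3 chk2.py; python3 plan.py 586 299 130 2 0
```

```text
ref
  low top plane z 0.038 c 584.1 335.7 wh [97.8 21.2] 0.8
  side low side plane z 0.031 c 585.6 338.0 wh [102.7  30.8] 2.2
now
  low top plane z 0.038 c 581.7 338.3 wh [97.9 21.2] 0.8
  high top plane z 0.051 c 587.4 207.3 wh [98.9 23.7] 2.3
  side low side plane z 0.031 c 563.6 365.8 wh [12.7 61.2] 87.2
  side low side plane z 0.031 c 518.8 338.5 wh [15.5 29.3] 10.0
linear [-0.021  0.708  0.123] turn [1.771e-01 8.000e-04 1.000e-04] | pos [0.5854 0.4062 0.1186] gap 0.526 hand up dir [-0. -0.  1.]
```

```bash
cat > sub.py <<'E'
from h import *
def sub(T,zl,u0,u1,rows,lrows):
    g=cv2.cvtColor(T,cv2.COLOR_RGB2HSV)[:,:,2].astype(float); L=[];Rr=[];M=[]
    for v in rows:
        r=g[v]
        l=[u for u in range(u0,u1) if r[u]>=100>r[u+1]]; k=[u for u in range(u0,u1) if r[u]<100<=r[u+1]]
        if l and k:
            a=l[0];b=k[-1]; L.append(plane("top",(a+(r[a]-100)/(r[a]-r[a+1]),v),zl+.0128)[1]); Rr.append(plane("top",(b+(100-r[b])/(r[b+1]-r[b]),v),zl+.0012)[1])
    for v in lrows:
        w=np.clip(135-g[v,u0:u1+1],0,None); M.append(plane("top",((w*np.arange(u0,u1+1)).sum()/w.sum(),v),zl)[:2])
    p=np.polyfit(np.array(M)[:,0],np.array(M)[:,1],1)
    n=len(L)//3
    print("left edge-12",np.round((np.mean(L)-.012)*1e3,1),"right+12",np.round((np.mean(Rr)+.012)*1e3,1),"width",np.round((np.mean(L)-np.mean(Rr))*1e3,1),"line y at x=.585",np.round(np.polyval(p,.585)*1e3,1),"line yaw",np.degrees(np.arctan(p[0])).round(1),"left-edge slope top/bottom mm",np.round([np.mean(L[:n])*1e3,np.mean(L[-n:])*1e3],1))
if __name__=="__main__":
    T=camera("top"); print("low");sub(T,.0236,140,160,range(220,254),list(range(198,212))+list(range(262,274)))
    print("high");sub(T,.0371,190,208,range(217,250),list(range(195,209))+list(range(260,272)))
E
python3 sub.py
```

```text
low
left edge-12 339.3 right+12 339.5 width 23.8 line y at x=.585 337.3 line yaw 2.2 left-edge slope top/bottom mm [352.2 350.6]
high
left edge-12 208.3 right+12 208.6 width 23.6 line y at x=.585 207.4 line yaw 2.0 left-edge slope top/bottom mm [221.2 219.3]
```

Sub-pixel edges put the low chock 2.1 mm and the high chock 1.0 mm down-slope of their lines. One last small push on the low one.

Call:
{"name": "drive_tool", "arguments": {
  "targets": [
    {"linear": [0, 0, 0.3], "turn": [0, 0, 0], "gripper": 1},
    {"linear": [0, 0, 0.575], "turn": [0, 0, 0], "gripper": 1},
    {"linear": [0, 0.04, 0.58], "turn": [0, 0, 0], "gripper": 1},
    {"linear": [0, 0.08, 0.599], "turn": [0, 0, 0], "gripper": 1},
    {"linear": [0, 0.09, 0.602], "turn": [0, 0, 0], "gripper": 1},
    {"linear": [0, 0.097, 0.604], "turn": [0, 0, 0], "gripper": 1},
    {"linear": [0, 0.097, 0.604], "turn": [0, 0, 0], "gripper": 1}
  ]
}}

```text
clock: 28.88
ee_pos: [0.587, 0.3673, 0.0361]
tcp_rot: [0.138, 0.99, 0.017, 0.002]
wrist_force: [-0.6, 0.5, -3.2]
finger_gap: 0.527
grasp_force: 30.0
```

Call:
{"name": "drive_tool", "arguments": {
  "targets": [
    {"linear": [0, -0.04, -0.02], "turn": [0, 0, 0], "gripper": 1},
    {"linear": [0, -0.08, -0.3], "turn": [0, 0, 0], "gripper": 1},
    {"linear": [0, -0.08, -0.6], "turn": [0, 0, 0], "gripper": 1},
    {"linear": [0, -0.08, -0.6], "turn": [0, 0, 0], "gripper": 1}
  ]
}}

```text
clock: 29.38
ee_pos: [0.5864, 0.4065, 0.1226]
tcp_rot: [0.136, 0.99, 0.018, 0.004]
wrist_force: [0.9, -0.2, -3.0]
finger_gap: 0.524
grasp_force: 30.0
```

```bash
python3 sub.py; python3 plan.py 586 298 130 2 0
```

```text
low
left edge-12 337.6 right+12 337.8 width 23.8 line y at x=.585 337.3 line yaw 2.2 left-edge slope top/bottom mm [350.7 348.6]
high
left edge-12 208.3 right+12 208.6 width 23.6 line y at x=.585 207.5 line yaw 2.0 left-edge slope top/bottom mm [221.2 219.3]
linear [-0.024  0.702  0.131] turn [ 0.1759 -0.0003  0.0003] | pos [0.5859 0.4048 0.1202] gap 0.527 hand up dir [-0. -0.  1.]
```

Chock back on the line within 0.5 mm. Now the pin goes to its up-slope side.

Call:
{"name": "drive_tool", "arguments": {
  "targets": [
    {"linear": [-0.02, 0.3, -0.1], "turn": [0.176, 0, 0], "gripper": 1},
    {"linear": [-0.02, 0.702, 0.1], "turn": [0.176, 0, 0], "gripper": 1},
    {"linear": [-0.02, 0.702, 0.131], "turn": [0.176, 0, 0], "gripper": 1},
    {"linear": [-0.02, 0.702, 0.131], "turn": [0.176, 0, 0], "gripper": 1},
    {"linear": [-0.02, 0.702, 0.131], "turn": [0.176, 0, 0], "gripper": 1}
  ]
}}

```text
clock: 30.05
ee_pos: [0.5856, 0.2986, 0.1285]
tcp_rot: [0.001, 1.0, 0.018, -0.001]
wrist_force: [0.2, -0.3, -3.1]
finger_gap: 0.524
grasp_force: 30.0
```

```bash
python3 plan.py 586 299 50 2 0
```

```text
linear [ 0.004 -0.003  0.523] turn [0.001  0.0015 0.0013] | pos [0.5856 0.2986 0.1285] gap 0.524 hand up dir [-0. -0.  1.]
```

Call:
{"name": "drive_tool", "arguments": {
  "targets": [
    {"linear": [0.004, -0.003, 0.3], "turn": [0, 0, 0], "gripper": 1},
    {"linear": [0.004, -0.003, 0.523], "turn": [0, 0, 0], "gripper": 1},
    {"linear": [0.004, -0.003, 0.523], "turn": [0, 0, 0], "gripper": 1},
    {"linear": [0.004, -0.003, 0.523], "turn": [0, 0, 0], "gripper": 1}
  ]
}}

```text
clock: 30.55
ee_pos: [0.587, 0.2987, 0.0516]
tcp_rot: [0.001, 1.0, 0.018, -0.0]
wrist_force: [0.7, 0.6, -3.5]
finger_gap: 0.527
grasp_force: 30.0
```

```bash
python3 plan.py 586 301.5 41.7 2 0; python3 plan.py 586 301.5 41.7 2 0
```

```text
linear [-0.006 -0.019  0.066] turn [0.0007 0.0004 0.0008] | pos [0.587  0.2987 0.0516] gap 0.527 hand up dir [-0. -0.  1.]
linear [-0.006 -0.019  0.066] turn [0.0007 0.0004 0.0008] | pos [0.587  0.2987 0.0516] gap 0.527 hand up dir [-0. -0.  1.]
```

Call:
{"name": "drive_tool", "arguments": {
  "targets": [
    {"linear": [-0.003, -0.015, 0.055], "turn": [0, 0, 0], "gripper": 1},
    {"linear": [-0.003, -0.015, 0.055], "turn": [0, 0, 0], "gripper": 1},
    {"linear": [-0.003, -0.015, 0.055], "turn": [0, 0, 0], "gripper": 1}
  ]
}}

```text
clock: 30.92
ee_pos: [0.5865, 0.2992, 0.0426]
tcp_rot: [0.001, 1.0, 0.017, -0.0]
wrist_force: [0.8, 0.2, -2.7]
finger_gap: 0.524
grasp_force: 30.0
```

Call:
{"name": "drive_tool", "arguments": {
  "targets": [
    {"linear": [0, 0, 0.01], "turn": [0, 0, 0], "gripper": 1},
    {"linear": [0, 0, 0.01], "turn": [0, 0, 0], "gripper": 1},
    {"linear": [0, 0, 0.01], "turn": [0, 0, 0], "gripper": 1}
  ]
}}

```text
clock: 31.3
ee_pos: [0.5863, 0.299, 0.0407]
tcp_rot: [0.001, 1.0, 0.017, -0.001]
wrist_force: [0.1, 0.2, -2.9]
finger_gap: 0.527
grasp_force: 30.0
```

Call:
{"name": "drive_tool", "arguments": {
  "targets": [
    {"linear": [0, -0.008, 0.006], "turn": [0, 0, 0], "gripper": 1},
    {"linear": [0, -0.008, 0.006], "turn": [0, 0, 0], "gripper": 1}
  ]
}}

```text
clock: 31.55
ee_pos: [0.5862, 0.3004, 0.0397]
tcp_rot: [0.001, 1.0, 0.017, -0.001]
wrist_force: [0.5, -0.4, -2.7]
finger_gap: 0.524
grasp_force: 30.0
```

Call:
{"name": "drive_tool", "arguments": {
  "targets": [
    {"linear": [0, -0.005, 0.006], "turn": [0, 0, 0], "gripper": 1},
    {"linear": [0, -0.005, 0.006], "turn": [0, 0, 0], "gripper": 1}
  ]
}}

```text
clock: 31.8
ee_pos: [0.5863, 0.3009, 0.0389]
tcp_rot: [0.001, 1.0, 0.017, -0.001]
wrist_force: [0.6, -1.0, -1.9]
finger_gap: 0.525
grasp_force: 31.2
```

Call:
{"name": "drive_tool", "arguments": {
  "targets": [
    {"linear": [0, -0.005, 0.002], "turn": [0, 0, 0], "gripper": 1},
    {"linear": [0, -0.005, 0.002], "turn": [0, 0, 0], "gripper": 1}
  ]
}}

```text
clock: 32.05
ee_pos: [0.5864, 0.3015, 0.0388]
tcp_rot: [0.001, 1.0, 0.017, -0.001]
wrist_force: [-0.3, -3.5, 2.3]
finger_gap: 0.527
grasp_force: 34.7
```

Call:
{"name": "drive_tool", "arguments": {
  "targets": [
    {"linear": [0, 0, 0], "turn": [0, 0, 0], "gripper": 0.7},
    {"linear": [0, 0, 0], "turn": [0, 0, 0], "gripper": -0.2},
    {"linear": [0, 0, 0], "turn": [0, 0, 0], "gripper": -0.2},
    {"linear": [0, 0, 0], "turn": [0, 0, 0], "gripper": -0.2},
    {"linear": [0, 0, 0], "turn": [0, 0, 0], "gripper": -0.2},
    {"linear": [0, 0, 0], "turn": [0, 0, 0], "gripper": -0.2}
  ]
}}

```text
clock: 32.8
ee_pos: [0.5862, 0.302, 0.0386]
tcp_rot: [0.001, 1.0, 0.017, -0.001]
wrist_force: [-0.3, 1.7, -0.0]
finger_gap: 0.596
grasp_force: 0.7
```

Run:
```python
from h import *
for i in range(1):
    a=camera("top");b=camera("side")
cv2.imwrite("pics/v3.png",np.hstack([cv2.resize(a[180:290,120:260],(400,400)),cv2.resize(b[300:420,230:370],(400,400))])[:,:,::-1])
```

```text
(no output)
```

View pics/v3.png

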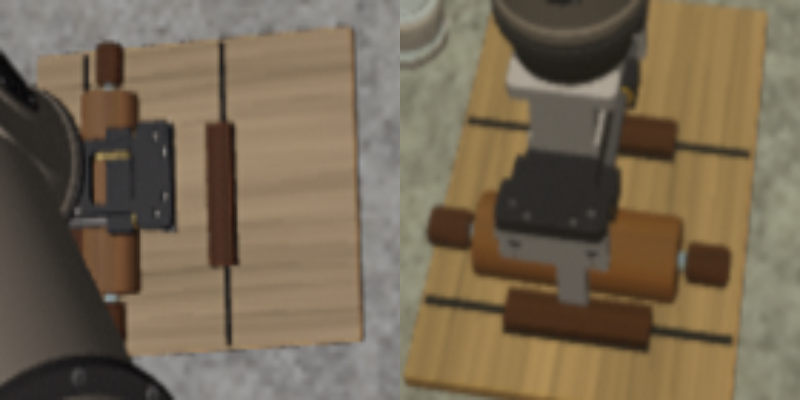

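The pin lies just up-slope of the low chock in the side crop, with the finger above the chock top. Opening further, slowly, and raising slightly.

Call:
{"name": "drive_tool", "arguments": {
  "targets": [
    {"linear": [0, 0, -0.01], "turn": [0, 0, 0], "gripper": -0.25},
    {"linear": [0, 0, -0.015], "turn": [0, 0, 0], "gripper": -0.3},
    {"linear": [0, 0, -0.015], "turn": [0, 0, 0], "gripper": -0.35},
    {"linear": [0, 0, -0.015], "turn": [0, 0, 0], "gripper": -0.4},
    {"linear": [0, 0, -0.015], "turn": [0, 0, 0], "gripper": -0.45},
    {"linear": [0, 0, -0.015], "turn": [0, 0, 0], "gripper": -0.45}
  ]
}}

```text
clock: 33.65
ee_pos: [0.5862, 0.3018, 0.0408]
tcp_rot: [0.001, 1.0, 0.017, -0.001]
wrist_force: [-0.4, -0.4, -1.0]
finger_gap: 0.725
grasp_force: 0.0
```

Call:
{"name": "drive_tool", "arguments": {
  "targets": [
    {"linear": [0, 0, -0.2], "turn": [0, 0, 0], "gripper": -0.45},
    {"linear": [0, 0, -0.4], "turn": [0, 0, 0], "gripper": -0.45},
    {"linear": [0, 0, -0.7], "turn": [0, 0, 0], "gripper": -0.45},
    {"linear": [0, 0, -0.7], "turn": [0, 0, 0], "gripper": -0.45}
  ]
}}

```text
clock: 34.15
ee_pos: [0.588, 0.3031, 0.1495]
tcp_rot: [-0.0, 1.0, 0.017, 0.002]
wrist_force: [-1.1, 0.0, 0.0]
finger_gap: 0.721
grasp_force: 0.0
```

Call:
{"name": "drive_tool", "arguments": {
  "targets": [
    {"linear": [-0.3, 0.6, 0], "turn": [0, 0, 0], "gripper": -1},
    {"linear": [-0.6, 1, 0], "turn": [0, 0, 0], "gripper": -1},
    {"linear": [-0.6, 1, 0], "turn": [0, 0, 0], "gripper": -1},
    {"linear": [-0.6, 1, 0], "turn": [0, 0, 0], "gripper": -1}
  ]
}}

```text
clock: 34.65
ee_pos: [0.5, 0.1452, 0.1457]
tcp_rot: [0.002, 1.0, 0.015, -0.001]
wrist_force: [0.2, 0.3, 0.9]
finger_gap: 0.999
grasp_force: 0.0
```

Call:
{"name": "drive_tool", "arguments": {
  "targets": [
    {"linear": [-0.3, 0.6, 0], "turn": [0, 0, 0], "gripper": -1},
    {"linear": [-0.3, 1, 0], "turn": [0, 0, 0], "gripper": -1},
    {"linear": [-0.3, 1, 0], "turn": [0, 0, 0], "gripper": -1},
    {"linear": [-0.3, 1, 0], "turn": [0, 0, 0], "gripper": -1}
  ]
}}

```text
clock: 35.15
ee_pos: [0.4617, -0.0044, 0.1463]
tcp_rot: [0.001, 1.0, 0.016, -0.001]
wrist_force: [0.6, 0.6, -0.5]
finger_gap: 1.001
grasp_force: 0.0
```

```bash
cat > pin.py <<'E'
from meas import *
T=camera("top");S=camera("side"); cv2.imwrite("pics/t4.png",T[:,:,::-1]);cv2.imwrite("pics/s4.png",S[:,:,::-1])
_,c=blobs(T,[8,95,86],[16,255,140],(130,190,180,280),k=3)
for x in c: flat(x,.055,"pin");
_,d=blobs(S,[5,130,86],[17,255,135],(235,340,350,410),k=3)
for x in d: print(cv2.boundingRect(x))
if c and d: pair(max(c,key=cv2.contourArea),max(d,key=cv2.contourArea),"pin")
_,d=blobs(S,[0,95,25],[25,255,88],(258,380,325,425))
for x in d: print(cv2.boundingRect(x)); flat(x,.031,"side","side")
E
python3 pin.py; python3 plan.py 389 -296 100 -14 0
```

```text
pin top plane z 0.055 c 589.4 312.8 wh [139.7  39. ] 0.8
(255, 358, 74, 30)
pin mid [0.5896 0.3105 0.0623] ends z 0.0619 0.0628 len 0.1403 yaw 1.0 miss 0.0044 0.0003
(258, 380, 67, 26)
  side side plane z 0.031 c 590.8 335.0 wh [133.5  43.8] 1.1
linear [-0.555  1.943  0.313] turn [0.0011 0.0007 0.1776] | pos [ 0.4622 -0.0017  0.1464] gap 1.001 hand up dir [-0. -0.  1.]
```

```bash
python3 - <<'E'
from sub import *
T=cv2.imread("pics/t4.png")[:,:,::-1].copy()
g=cv2.cvtColor(T,cv2.COLOR_RGB2HSV)
print(g[200:268:12,140:176,2])
E
python3 - <<'E'
from sub import *
T=cv2.imread("pics/t4.png")[:,:,::-1].copy()
sub(T,.0236,140,160,range(220,254),list(range(191,196))+list(range(273,276)))
E
```

```text
[[136 136 136 136 137 137 137 140 127  69  39 135 148  85  63  66  65  65
   67  62  54  40  75 129 143 141 141 140 140 140 138 137 136 132 128 127]
 [141 143 143 143 144 145 146 129 108 105 107 110 111 113 111 108 102 102
  102 103 108 109 105  96  82  73  57  55 134 155 152 151 150 152 152 152]
 [141 143 138 104  68  65  68  70 103 108 108 109 110 114 113 109 105 103
  104 103 108 111 104  94  82  72  55  50 115 149 153 152 152 152 153 152]
 [153 154 157 126  68  63  65  72 104 110 109 108 109 110 114 110 107 104
  105 104 110 111 104  93  82  72  57  51 115 147 151 148 148 149 149 148]
 [140 141 142 121  76  64  65  69 100 107 108 108 106 108 111 110 107 105
  105 106 110 110 104  94  81  73  59  48  86 136 145 141 142 142 141 141]
 [134 136 136 136 137 137 137 137 124 112 101  99  98 101  96  90  88  91
   91  91  85  83  79  70  66  66  63  73 107 135 141 139 137 136 136 135]]
left edge-12 339.1 right+12 355.2 width 8.0 line y at x=.585 327.0 line yaw 0.7 left-edge slope top/bottom mm [352.3 350.3]
```

```bash
python3 - <<'E'
from h import *
for v,l,r in((224,147.8,167.7),(248,147.8,168.2)):
    print(plane("top",(l,v),.060)[1]-.0236,plane("top",(r,v),.044)[1]+.0236)
E
python3 plan.py 389 -296 100 -14 0
```

```text
0.3074998092615869 0.3086350512244446
0.3066919157141547 0.3067212255266601
linear [-0.555  1.943  0.313] turn [0.0011 0.0007 0.1776] | pos [ 0.4622 -0.0017  0.1464] gap 1.001 hand up dir [-0. -0.  1.]
```

The pin axis is at y=307.5 mm and the chock at 339.1 mm, exactly the contact spacing of 31.6 mm. The chock is 1.8 mm from the line. Next is the small pin.

Call:
{"name": "drive_tool", "arguments": {
  "targets": [
    {"linear": [-0.15, 0.97, 0], "turn": [0, 0, 0], "gripper": -1},
    {"linear": [-0.15, 0.97, 0], "turn": [0, 0, 0], "gripper": -1},
    {"linear": [-0.15, 0.97, 0], "turn": [0, 0, 0], "gripper": -1},
    {"linear": [-0.15, 0.97, 0], "turn": [0, 0, 0], "gripper": -1}
  ]
}}

```text
clock: 35.75
ee_pos: [0.4447, -0.1488, 0.1466]
tcp_rot: [0.001, 1.0, 0.017, -0.001]
wrist_force: [-0.1, 0.5, -0.2]
finger_gap: 1.002
grasp_force: 0.0
```

Call:
{"name": "drive_tool", "arguments": {
  "targets": [
    {"linear": [-0.405, 0.973, 0], "turn": [0, 0, 0.1776], "gripper": -1},
    {"linear": [-0.405, 0.973, 0.2], "turn": [0, 0, 0.1776], "gripper": -1},
    {"linear": [-0.405, 0.973, 0.31], "turn": [0, 0, 0.1776], "gripper": -1},
    {"linear": [-0.405, 0.973, 0.31], "turn": [0, 0, 0.1776], "gripper": -1}
  ]
}}

```text
clock: 36.25
ee_pos: [0.3878, -0.2964, 0.0989]
tcp_rot: [0.0, 0.992, -0.122, -0.002]
wrist_force: [0.2, 0.6, 0.4]
finger_gap: 1.002
grasp_force: 0.0
```

```bash
python3 plan.py 389 -296 60 -14 0;python3 plan.py 389 -296 14 -14 0
```

```text
linear [ 0.008 -0.005  0.259] turn [ 0.0007  0.0025 -0.0007] | pos [ 0.3878 -0.2964  0.0989] gap 1.002 hand up dir [-0. -0.  1.]
linear [ 0.009 -0.005  0.566] turn [ 0.0007  0.0025 -0.0007] | pos [ 0.3878 -0.2964  0.0989] gap 1.002 hand up dir [-0. -0.  1.]
```

Call:
{"name": "drive_tool", "arguments": {
  "targets": [
    {"linear": [0.008, 0, 0.259], "turn": [0, 0, 0], "gripper": -1},
    {"linear": [0.008, 0, 0.4], "turn": [0, 0, 0], "gripper": -1},
    {"linear": [0.008, 0, 0.566], "turn": [0, 0, 0], "gripper": -1},
    {"linear": [0.008, 0, 0.566], "turn": [0, 0, 0], "gripper": -1},
    {"linear": [0.008, 0, 0.566], "turn": [0, 0, 0], "gripper": -1}
  ]
}}

```text
clock: 36.88
ee_pos: [0.3909, -0.2963, 0.0168]
tcp_rot: [0.001, 0.993, -0.121, -0.0]
wrist_force: [-0.1, -0.8, 0.8]
finger_gap: 0.997
grasp_force: 0.0
```

Call:
{"name": "drive_tool", "arguments": {
  "targets": [
    {"linear": [0, 0, 0], "turn": [0, 0, 0], "gripper": 1},
    {"linear": [0, 0, 0], "turn": [0, 0, 0], "gripper": 1},
    {"linear": [0, 0, 0], "turn": [0, 0, 0], "gripper": 1},
    {"linear": [0, 0, 0], "turn": [0, 0, 0], "gripper": 1},
    {"linear": [0, 0, 0], "turn": [0, 0, 0], "gripper": 1},
    {"linear": [0, 0, 0], "turn": [0, 0, 0], "gripper": 1}
  ]
}}

```text
clock: 37.62
ee_pos: [0.3896, -0.2971, 0.0158]
tcp_rot: [0.001, 0.993, -0.122, -0.001]
wrist_force: [0.6, -0.8, -0.0]
finger_gap: 0.439
grasp_force: 30.0
```

Call:
{"name": "drive_tool", "arguments": {
  "targets": [
    {"linear": [0, 0, -0.3], "turn": [0, 0, 0], "gripper": 1},
    {"linear": [0, 0, -0.6], "turn": [0, 0, 0], "gripper": 1},
    {"linear": [0, 0, -0.95], "turn": [0, 0, 0], "gripper": 1},
    {"linear": [0, 0, -0.95], "turn": [0, 0, 0], "gripper": 1}
  ]
}}

```text
clock: 38.12
ee_pos: [0.3914, -0.298, 0.1617]
tcp_rot: [0.002, 0.993, -0.122, 0.002]
wrist_force: [0.4, -1.2, -2.7]
finger_gap: 0.438
grasp_force: 30.0
```

```bash
python3 plan.py 590 174 150 2 6
python3 - <<'E'
from meas import *
S=camera("side"); cv2.imwrite("pics/s5.png",S[:,:,::-1])
_,d=blobs(S,[5,110,70],[22,255,160],(355,150,470,300),k=3)
for x in d: print(cv2.boundingRect(x),[e.round(1) for e in ends(x)])
E
```

```text
linear [ 0.521 -3.374  0.066] turn [ 0.0693 -0.012  -0.1778] | pos [ 0.3914 -0.298   0.1617] gap 0.438 hand up dir [ 0.004 -0.104  0.995]
(379, 163, 27, 16) [array([378.9, 167.5], dtype=float32), array([405. , 173.3], dtype=float32)]
(413, 150, 57, 72) [array([441., 150.], dtype=float32), array([441., 221.], dtype=float32)]
(436, 243, 34, 57) [array([452.5, 243. ], dtype=float32), array([452.5, 299. ], dtype=float32)]
```

Call:
{"name": "drive_tool", "arguments": {
  "targets": [
    {"linear": [0.13, -0.4, 0], "turn": [0, 0, 0], "gripper": 1},
    {"linear": [0.13, -0.95, 0], "turn": [0, 0, 0], "gripper": 1},
    {"linear": [0.13, -0.95, 0], "turn": [0, 0, 0], "gripper": 1},
    {"linear": [0.13, -0.95, 0], "turn": [0, 0, 0], "gripper": 1}
  ]
}}

```text
clock: 38.67
ee_pos: [0.4428, -0.1617, 0.1565]
tcp_rot: [0.001, 0.993, -0.12, -0.002]
wrist_force: [0.2, 0.1, -2.7]
finger_gap: 0.441
grasp_force: 30.0
```

Call:
{"name": "drive_tool", "arguments": {
  "targets": [
    {"linear": [0.13, -0.4, 0], "turn": [0, 0, 0], "gripper": 1},
    {"linear": [0.13, -0.95, 0], "turn": [0, 0, 0], "gripper": 1},
    {"linear": [0.13, -0.95, 0], "turn": [0, 0, 0], "gripper": 1},
    {"linear": [0.13, -0.95, 0], "turn": [0, 0, 0], "gripper": 1}
  ]
}}

```text
clock: 39.17
ee_pos: [0.4964, -0.0294, 0.1565]
tcp_rot: [0.001, 0.993, -0.121, -0.001]
wrist_force: [-0.1, -1.2, -2.5]
finger_gap: 0.442
grasp_force: 30.0
```

Call:
{"name": "drive_tool", "arguments": {
  "targets": [
    {"linear": [0.13, -0.4, 0], "turn": [0, 0, 0], "gripper": 1},
    {"linear": [0.13, -0.95, 0], "turn": [0, 0, 0], "gripper": 1},
    {"linear": [0.13, -0.95, 0], "turn": [0, 0, 0], "gripper": 1},
    {"linear": [0.13, -0.95, 0], "turn": [0, 0, 0], "gripper": 1}
  ]
}}

```text
clock: 39.67
ee_pos: [0.55, 0.1031, 0.1563]
tcp_rot: [0.001, 0.993, -0.122, -0.001]
wrist_force: [-0.6, -1.2, -2.4]
finger_gap: 0.439
grasp_force: 30.0
```

Call:
{"name": "drive_tool", "arguments": {
  "targets": [
    {"linear": [0.131, -0.524, 0.066], "turn": [0.069, -0.012, -0.178], "gripper": 1},
    {"linear": [0.131, -0.524, 0.066], "turn": [0.069, -0.012, -0.178], "gripper": 1},
    {"linear": [0.131, -0.524, 0.066], "turn": [0.069, -0.012, -0.178], "gripper": 1},
    {"linear": [0.131, -0.524, 0.066], "turn": [0.069, -0.012, -0.178], "gripper": 1},
    {"linear": [0.131, -0.524, 0.066], "turn": [0.069, -0.012, -0.178], "gripper": 1}
  ]
}}

```text
clock: 40.3
ee_pos: [0.588, 0.1738, 0.1474]
tcp_rot: [-0.053, 0.998, 0.016, -0.003]
wrist_force: [0.5, 0.2, -2.4]
finger_gap: 0.443
grasp_force: 30.0
```

```bash
python3 plan.py 590 177 62 2 6
```

```text
linear [0.017 0.04  0.568] turn [-0.0011  0.0029 -0.0014] | pos [0.588  0.1738 0.1474] gap 0.443 hand up dir [ 0.004 -0.104  0.995]
```

Call:
{"name": "drive_tool", "arguments": {
  "targets": [
    {"linear": [0.017, 0.02, 0.3], "turn": [0, 0, 0], "gripper": 1},
    {"linear": [0.017, 0.04, 0.568], "turn": [0, 0, 0], "gripper": 1},
    {"linear": [0.017, 0.04, 0.568], "turn": [0, 0, 0], "gripper": 1},
    {"linear": [0.017, 0.04, 0.568], "turn": [0, 0, 0], "gripper": 1}
  ]
}}

```text
clock: 40.8
ee_pos: [0.5908, 0.1785, 0.0635]
tcp_rot: [-0.054, 0.998, 0.017, -0.003]
wrist_force: [-0.7, 0.5, -2.5]
finger_gap: 0.438
grasp_force: 30.0
```

```bash
python3 plan.py 590 177.5 57 2 6
```

```text
linear [-0.005  0.011  0.042] turn [-0.0019  0.0024 -0.0001] | pos [0.5908 0.1785 0.0635] gap 0.438 hand up dir [ 0.004 -0.104  0.995]
```

Call:
{"name": "drive_tool", "arguments": {
  "targets": [
    {"linear": [-0.005, 0.007, 0.035], "turn": [0, 0, 0], "gripper": 1},
    {"linear": [-0.005, 0.007, 0.035], "turn": [0, 0, 0], "gripper": 1},
    {"linear": [-0.005, 0.007, 0.035], "turn": [0, 0, 0], "gripper": 1}
  ]
}}

```text
clock: 41.18
ee_pos: [0.5896, 0.1779, 0.0571]
tcp_rot: [-0.054, 0.998, 0.018, -0.003]
wrist_force: [-0.7, 0.6, -2.6]
finger_gap: 0.444
grasp_force: 30.0
```

Call:
{"name": "drive_tool", "arguments": {
  "targets": [
    {"linear": [0, 0, 0.008], "turn": [0, 0, 0], "gripper": 1},
    {"linear": [0, 0, 0.008], "turn": [0, 0, 0], "gripper": 1},
    {"linear": [0, 0, 0.008], "turn": [0, 0, 0], "gripper": 1}
  ]
}}

```text
clock: 41.55
ee_pos: [0.5897, 0.178, 0.0562]
tcp_rot: [-0.054, 0.998, 0.018, -0.003]
wrist_force: [-4.1, -3.0, 9.4]
finger_gap: 0.439
grasp_force: 30.0
```

Call:
{"name": "drive_tool", "arguments": {
  "targets": [
    {"linear": [0, 0, 0.006], "turn": [0, 0, 0], "gripper": 1},
    {"linear": [0, 0, 0.006], "turn": [0, 0, 0], "gripper": 1}
  ]
}}

```text
clock: 41.8
ee_pos: [0.5897, 0.1781, 0.0561]
tcp_rot: [-0.054, 0.998, 0.018, -0.003]
wrist_force: [-8.5, -4.5, 23.9]
finger_gap: 0.439
grasp_force: 30.0
```

Call:
{"name": "drive_tool", "arguments": {
  "targets": [
    {"linear": [0, 0, -0.011], "turn": [0, 0, 0], "gripper": 1},
    {"linear": [0, 0, -0.011], "turn": [0, 0, 0], "gripper": 1},
    {"linear": [0, 0, -0.011], "turn": [0, 0, 0], "gripper": 1}
  ]
}}

```text
clock: 42.18
ee_pos: [0.5895, 0.178, 0.0562]
tcp_rot: [-0.054, 0.998, 0.018, -0.003]
wrist_force: [-1.2, -0.9, 2.8]
finger_gap: 0.437
grasp_force: 30.0
```

Call:
{"name": "drive_tool", "arguments": {
  "targets": [
    {"linear": [0, -0.006, 0], "turn": [0, 0, 0], "gripper": 1},
    {"linear": [0, -0.006, 0], "turn": [0, 0, 0], "gripper": 1}
  ]
}}

```text
clock: 42.42
ee_pos: [0.5895, 0.1788, 0.0561]
tcp_rot: [-0.054, 0.998, 0.018, -0.003]
wrist_force: [-0.0, -1.8, 0.7]
finger_gap: 0.44
grasp_force: 30.0
```

```bash
cat > sp.py <<'E'
from h import *
T=camera("top"); g=cv2.cvtColor(T,cv2.COLOR_RGB2HSV)
print(g[[200,210,222,236,244,252,262],184:222,2])
E
python3 sp.py
```

```text
[[109 110 108 109 108 108 108 108 106 110 120 122 122 123 122 123 123 124
  125 125 126 126 128 120  80  85  94  64  24  14  52  94 134 133 131 131
  131 131]
 [100 100  98  96  96  94  94  93  92  90  88  87  86  81  90 113 128 135
  138 139 140 139 140 140 141 141 142 144 147 101  45  75  69  33  24  99
  152 150]
 [105 103 102 101 100  99  99  98  97  96  94  93  93  91  91  89  87  85
   85  82  80  79  78  75  73  71  70  65  62  59  56  51  48  70  98 114
   76  47]
 [108 107 107 107 105 105 104 103 102 100 100  99  99  98  96  96  94  94
   94  91  90  88  87  85  84  83  80  79  78  75  73  71  68  68  63  61
   58  58]
 [109 108 108 108 108 106 108 107 105 103 102 101 101 101  98 100  99  97
   96  94  94  93  91  90  88  88  86  84  83  80  81  78  78  74  73  69
   69  66]
 [110 110 109 109 109 108 107 108 106 106 107 106 103 102 100 101  99 101
   99  99  97  95  95  94  94  92  91  90  89  86  86  83  83  80  80  77
   76  73]
 [111 111 111 110 110 110 110 109 108 108 108 107 107 107 107 105 102 102
  101 101 100  99  98  98  97  96  95  94  93  92  91  90  89  88  86  84
   82  81]]
```

Call:
{"name": "drive_tool", "arguments": {
  "targets": [
    {"linear": [0, -0.006, 0.002], "turn": [0, 0, 0], "gripper": 1},
    {"linear": [0, -0.006, 0.002], "turn": [0, 0, 0], "gripper": 1}
  ]
}}

```text
clock: 42.72
ee_pos: [0.5894, 0.1797, 0.056]
tcp_rot: [-0.054, 0.998, 0.018, -0.003]
wrist_force: [0.6, -2.8, 1.5]
finger_gap: 0.439
grasp_force: 30.0
```

Call:
{"name": "drive_tool", "arguments": {
  "targets": [
    {"linear": [0, 0, 0], "turn": [0, 0, 0], "gripper": 0.12},
    {"linear": [0, 0, 0], "turn": [0, 0, 0], "gripper": 0.08},
    {"linear": [0, 0, 0], "turn": [0, 0, 0], "gripper": 0.04},
    {"linear": [0, 0, 0], "turn": [0, 0, 0], "gripper": 0},
    {"linear": [0, 0, 0], "turn": [0, 0, 0], "gripper": -0.04},
    {"linear": [0, 0, 0], "turn": [0, 0, 0], "gripper": -0.08},
    {"linear": [0, 0, 0], "turn": [0, 0, 0], "gripper": -0.12},
    {"linear": [0, 0, 0], "turn": [0, 0, 0], "gripper": -0.16},
    {"linear": [0, 0, 0], "turn": [0, 0, 0], "gripper": -0.2}
  ]
}}

```text
clock: 43.85
ee_pos: [0.5893, 0.1798, 0.056]
tcp_rot: [-0.054, 0.998, 0.018, -0.003]
wrist_force: [0.0, 0.4, -0.5]
finger_gap: 0.596
grasp_force: 0.0
```

Call:
{"name": "drive_tool", "arguments": {
  "targets": [
    {"linear": [0, 0, 0], "turn": [0, 0, 0], "gripper": -0.3},
    {"linear": [0, 0, 0], "turn": [0, 0, 0], "gripper": -0.4},
    {"linear": [0, 0, -0.2], "turn": [0, 0, 0], "gripper": -0.4},
    {"linear": [0, 0, -0.4], "turn": [0, 0, 0], "gripper": -0.4},
    {"linear": [0, 0, -0.7], "turn": [0, 0, 0], "gripper": -0.4},
    {"linear": [0, 0, -0.7], "turn": [0, 0, 0], "gripper": -0.4}
  ]
}}

```text
clock: 44.6
ee_pos: [0.5921, 0.1687, 0.1638]
tcp_rot: [-0.054, 0.998, 0.017, -0.001]
wrist_force: [-0.1, 0.5, -0.5]
finger_gap: 0.698
grasp_force: 0.0
```

Call:
{"name": "drive_tool", "arguments": {
  "targets": [
    {"linear": [-0.5, 1, 0], "turn": [-0.0667, 0, 0], "gripper": -1},
    {"linear": [-0.5, 1, 0], "turn": [-0.0667, 0, 0], "gripper": -1},
    {"linear": [-0.5, 1, 0], "turn": [-0.0667, 0, 0], "gripper": -1},
    {"linear": [-0.5, 1, 0], "turn": [-0.0667, 0, 0], "gripper": -1}
  ]
}}

```text
clock: 45.1
ee_pos: [0.519, 0.0137, 0.1438]
tcp_rot: [-0.001, 1.0, 0.016, -0.003]
wrist_force: [0.4, 1.3, 0.6]
finger_gap: 0.999
grasp_force: 0.0
```

Call:
{"name": "drive_tool", "arguments": {
  "targets": [
    {"linear": [-0.3, 1, 0], "turn": [0, 0, 0], "gripper": -1},
    {"linear": [-0.3, 1, 0], "turn": [0, 0, 0], "gripper": -1},
    {"linear": [-0.3, 1, 0], "turn": [0, 0, 0], "gripper": -1},
    {"linear": [-0.3, 1, 0], "turn": [0, 0, 0], "gripper": -1}
  ]
}}

```text
clock: 45.6
ee_pos: [0.4806, -0.1362, 0.1441]
tcp_rot: [-0.001, 1.0, 0.016, -0.003]
wrist_force: [0.5, 0.7, -0.8]
finger_gap: 1.002
grasp_force: 0.0
```

Run:
```python
from mould import *
T=camera("top");S=camera("side");cv2.imwrite("pics/t6.png",T[:,:,::-1]);cv2.imwrite("pics/s6.png",S[:,:,::-1])
cv2.imwrite("pics/v4.png",np.hstack([cv2.resize(T[130:290,120:460],(800,376))])[:,:,::-1])
v4=np.hstack([cv2.resize(T[180:290,120:245],(400,352)),cv2.resize(S[300:420,230:366],(399,352))]); w=cv2.resize(T[180:290,250:460],(799,240))
cv2.imwrite("pics/v4.png",np.vstack([v4,np.pad(w,((0,0),(0,0),(0,0)))])[:,:,::-1])
g=cv2.cvtColor(T,cv2.COLOR_RGB2HSV)[:,:,2]
for v in(222,240): print(g[v,140:225])
moulds(T,S,[(376,204),(371,254),(431,258)],[(312,219),(356,227),(366,198)])
```

```text
[144 146 133  91  65  66  66  72 102 109 109 110 111 113 113 109 104 104
 104 104 107 110 106  95  82  73  55  55 132 149 147 145 146 146 147 146
 146 146 147 147 147 148 149 149 149 150 150 150 151 153 154 135  82  63
  65  70  69  65  79 101 108 107 106 104 102 101 101 102 102  97 102 100
  94  79  56  84 157 154 151 151 150 150 151 150 150]
[145 146 149 123  76  63  66  71 103 110 109 109 108 110 114 111 107 106
 105 106 111 110 104  94  81  72  57  47  91 142 150 148 148 147 148 147
 148 148 148 148 147 147 148 149 149 149 149 149 149 150 152 137  94  65
  67  69  71  64  64  97 108 108 106 105 102 103 101 100 101 106 107 100
  94  85  60  57 129 140 138 140 142 143 141 142 141]
top [364.2 199.7] r 12.2 z62: [ 0.6631 -0.2126  0.062 ]
none 371 254
top [431.2 258. ] r 12.475 z62: [ 0.5155 -0.377   0.062 ]
side bbox 295 211 23 29
  rim tri [ 0.6649 -0.2131  0.0573] 0.0021
side bbox 345 205 31 37
  rim tri [ 0.5259 -0.4007 -0.0335] 0.016
side bbox 346 176 40 44
  rim tri [ 0.5172 -0.3694  0.091 ] 0.0048
```

View pics/v4.png

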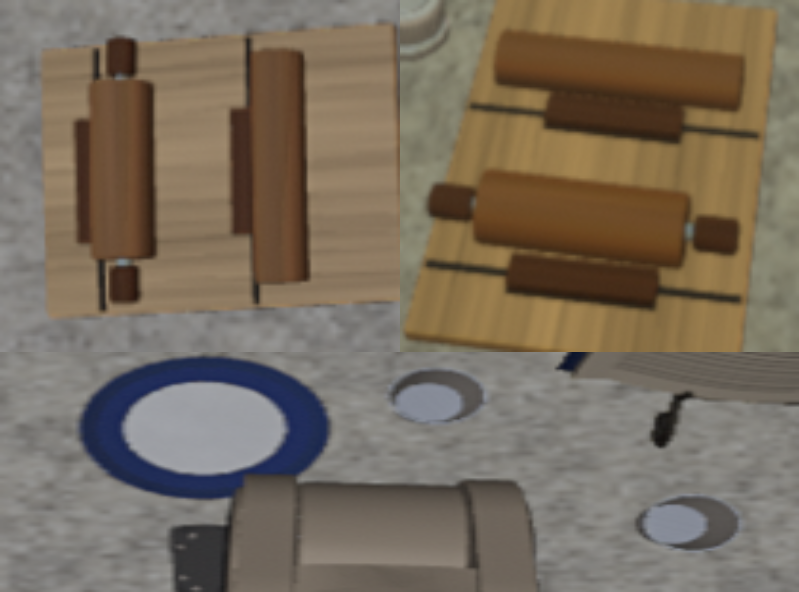

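Both pins rest against their chocks, which lie on their lines. Mould 1 has been knocked aside to (0.664,-0.213). Now the moulds, with mould 2 first as the base.

```bash
python3 plan.py 529 -227.3 110 0 0; python3 plan.py 529 -227.3 35 0 0
```

```text
linear [0.296 0.636 0.224] turn [-0.0022  0.0032  0.023 ] | pos [ 0.4814 -0.1336  0.1442] gap 1.004 hand up dir [-0. -0.  1.]
linear [0.298 0.638 0.724] turn [-0.0022  0.0032  0.023 ] | pos [ 0.4814 -0.1336  0.1442] gap 1.004 hand up dir [-0. -0.  1.]
```

Call:
{"name": "drive_tool", "arguments": {
  "targets": [
    {"linear": [0.29, 0.636, 0], "turn": [0, 0, 0.02], "gripper": -1},
    {"linear": [0.29, 0.636, 0.224], "turn": [0, 0, 0.02], "gripper": -1},
    {"linear": [0.29, 0.636, 0.224], "turn": [0, 0, 0.02], "gripper": -1},
    {"linear": [0.29, 0.636, 0.224], "turn": [0, 0, 0.02], "gripper": -1}
  ],
  "newtons": 20
}}

```text
clock: 46.2
ee_pos: [0.5281, -0.2263, 0.1101]
tcp_rot: [-0.002, 1.0, 0.003, -0.003]
wrist_force: [-1.0, -0.1, 0.8]
finger_gap: 0.998
grasp_force: 0.0
```

```bash
python3 plan.py 529 -227.3 35 0 0
python3 - <<'E'
from mould import *
S=camera("side");T=camera("top"); moulds(T,S,[(364,200),(371,254),(431,258)],[(306,225),(356,227)])
E
```

```text
linear [0.009 0.009 0.501] turn [-0.0025  0.0035  0.004 ] | pos [ 0.5281 -0.2263  0.1101] gap 0.998 hand up dir [-0. -0.  1.]
top [364.2 199.5] r 12.05 z62: [ 0.6638 -0.2127  0.062 ]
none 371 254
none 431 258
side bbox 295 211 23 29
  rim tri [ 0.6652 -0.2131  0.0573] 0.0015
side bbox 345 205 29 37
  rim tri [ 0.5871 -0.2047  0.1113] 0.1365
```

Call:
{"name": "drive_tool", "arguments": {
  "targets": [
    {"linear": [0.008, 0.007, 0.2], "turn": [0, 0, 0], "gripper": -1},
    {"linear": [0.008, 0.007, 0.4], "turn": [0, 0, 0], "gripper": -1},
    {"linear": [0.008, 0.007, 0.5], "turn": [0, 0, 0], "gripper": -1},
    {"linear": [0.008, 0.007, 0.5], "turn": [0, 0, 0], "gripper": -1}
  ]
}}

```text
clock: 46.8
ee_pos: [0.5283, -0.2285, 0.0353]
tcp_rot: [-0.002, 1.0, 0.002, -0.003]
wrist_force: [-0.0, 0.0, 1.0]
finger_gap: 0.998
grasp_force: 0.0
```

Call:
{"name": "drive_tool", "arguments": {
  "targets": [
    {"linear": [0, 0, 0], "turn": [0, 0, 0], "gripper": 1},
    {"linear": [0, 0, 0], "turn": [0, 0, 0], "gripper": 1},
    {"linear": [0, 0, 0], "turn": [0, 0, 0], "gripper": 1},
    {"linear": [0, 0, 0], "turn": [0, 0, 0], "gripper": 1},
    {"linear": [0, 0, 0], "turn": [0, 0, 0], "gripper": 1}
  ]
}}

```text
clock: 47.42
ee_pos: [0.5288, -0.2293, 0.0358]
tcp_rot: [-0.001, 1.0, 0.002, -0.002]
wrist_force: [0.2, 0.8, 5.8]
finger_gap: 0.702
grasp_force: 20.0
```

Call:
{"name": "drive_tool", "arguments": {
  "targets": [
    {"linear": [0, 0, -0.2], "turn": [0, 0, 0], "gripper": 1},
    {"linear": [0, 0, -0.5], "turn": [0, 0, 0], "gripper": 1},
    {"linear": [0, 0, -0.7], "turn": [0, 0, 0], "gripper": 1},
    {"linear": [0, 0, -0.7], "turn": [0, 0, 0], "gripper": 1}
  ]
}}

```text
clock: 47.92
ee_pos: [0.5301, -0.23, 0.1426]
tcp_rot: [-0.001, 1.0, 0.002, -0.001]
wrist_force: [-0.4, 0.8, -0.3]
finger_gap: 0.707
grasp_force: 20.0
```

```bash
python3 plan.py 634.7 -59.5 110 0 0
```

```text
linear [ 0.702 -1.134  0.217] turn [-0.0008  0.001   0.0024] | pos [ 0.5301 -0.23    0.1426] gap 0.707 hand up dir [-0. -0.  1.]
```

Call:
{"name": "drive_tool", "arguments": {
  "targets": [
    {"linear": [0.3, -0.5, 0], "turn": [0, 0, 0], "gripper": 1},
    {"linear": [0.7, -1, 0], "turn": [0, 0, 0], "gripper": 1},
    {"linear": [0.7, -1, 0], "turn": [0, 0, 0], "gripper": 1},
    {"linear": [0.7, -1, 0], "turn": [0, 0, 0], "gripper": 1},
    {"linear": [0.7, -1, 0], "turn": [0, 0, 0], "gripper": 1}
  ]
}}

```text
clock: 48.55
ee_pos: [0.6326, -0.0792, 0.1389]
tcp_rot: [-0.001, 1.0, 0.002, -0.004]
wrist_force: [-0.3, -0.6, -1.6]
finger_gap: 0.703
grasp_force: 20.0
```

```bash
python3 plan.py 634.7 -59.5 55 0 0
python3 - <<'E'
from h import *
a=camera("top");b=camera("side"); cv2.imwrite("pics/v5.png",np.hstack([cv2.resize(a[130:290,250:460],(420,320)),cv2.resize(b[120:300,260:460],(356,320))])[:,:,::-1])
E
```

```text
linear [ 0.019 -0.13   0.56 ] turn [-0.0017  0.0045  0.0028] | pos [ 0.6326 -0.0792  0.1389] gap 0.703 hand up dir [-0. -0.  1.]
```

View pics/v5.png

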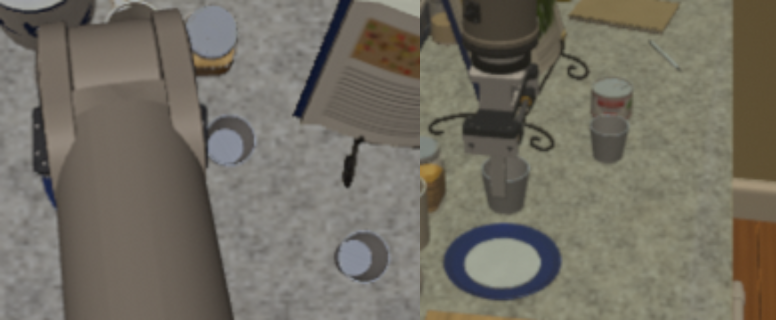

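The mould is held upright over the tray, at about (505,185) in the side crop. Lowering it.

Call:
{"name": "drive_tool", "arguments": {
  "targets": [
    {"linear": [0.015, -0.13, 0.2], "turn": [0, 0, 0], "gripper": 1},
    {"linear": [0.015, -0.13, 0.45], "turn": [0, 0, 0], "gripper": 1},
    {"linear": [0.015, -0.13, 0.56], "turn": [0, 0, 0], "gripper": 1},
    {"linear": [0.015, -0.13, 0.56], "turn": [0, 0, 0], "gripper": 1}
  ]
}}

```text
clock: 49.15
ee_pos: [0.6343, -0.0603, 0.0556]
tcp_rot: [-0.001, 1.0, 0.001, -0.003]
wrist_force: [-0.1, 0.3, -0.3]
finger_gap: 0.704
grasp_force: 20.0
```

Call:
{"name": "drive_tool", "arguments": {
  "targets": [
    {"linear": [0, 0, 0.03], "turn": [0, 0, 0], "gripper": 1},
    {"linear": [0, 0, 0.03], "turn": [0, 0, 0], "gripper": 1}
  ]
}}

```text
clock: 49.4
ee_pos: [0.6354, -0.0596, 0.0525]
tcp_rot: [-0.001, 1.0, 0.002, -0.002]
wrist_force: [1.0, -0.2, -1.1]
finger_gap: 0.705
grasp_force: 20.0
```

Call:
{"name": "drive_tool", "arguments": {
  "targets": [
    {"linear": [0, 0, 0.012], "turn": [0, 0, 0], "gripper": 1},
    {"linear": [0, 0, 0.012], "turn": [0, 0, 0], "gripper": 1}
  ]
}}

```text
clock: 49.65
ee_pos: [0.6351, -0.0593, 0.0502]
tcp_rot: [-0.001, 1.0, 0.002, -0.002]
wrist_force: [-0.2, 0.1, -1.2]
finger_gap: 0.705
grasp_force: 20.0
```

```bash
python3 plan.py 634.7 -59.5 47 0 0
```

```text
linear [-0.003  0.001  0.021] turn [-0.0017  0.003   0.0026] | pos [ 0.6351 -0.0593  0.0502] gap 0.705 hand up dir [-0. -0.  1.]
```

Call:
{"name": "drive_tool", "arguments": {
  "targets": [
    {"linear": [0, 0, 0.01], "turn": [0, 0, 0], "gripper": 1},
    {"linear": [0, 0, 0.01], "turn": [0, 0, 0], "gripper": 1}
  ]
}}

```text
clock: 49.9
ee_pos: [0.6353, -0.0593, 0.0487]
tcp_rot: [-0.001, 1.0, 0.002, -0.002]
wrist_force: [-0.2, -0.2, 2.5]
finger_gap: 0.708
grasp_force: 20.0
```

Call:
{"name": "drive_tool", "arguments": {
  "targets": [
    {"linear": [0, 0, 0.007], "turn": [0, 0, 0], "gripper": 1},
    {"linear": [0, 0, 0.007], "turn": [0, 0, 0], "gripper": 1}
  ]
}}

```text
clock: 50.15
ee_pos: [0.6355, -0.0591, 0.0484]
tcp_rot: [-0.001, 1.0, 0.002, -0.002]
wrist_force: [-2.7, 0.7, 13.4]
finger_gap: 0.705
grasp_force: 20.0
```

Call:
{"name": "drive_tool", "arguments": {
  "targets": [
    {"linear": [0, 0, 0.005], "turn": [0, 0, 0], "gripper": 1},
    {"linear": [0, 0, 0.005], "turn": [0, 0, 0], "gripper": 1}
  ]
}}

```text
clock: 50.4
ee_pos: [0.6357, -0.0589, 0.0482]
tcp_rot: [-0.001, 1.0, 0.002, -0.002]
wrist_force: [-6.2, 2.3, 21.0]
finger_gap: 0.701
grasp_force: 20.0
```

Call:
{"name": "drive_tool", "arguments": {
  "targets": [
    {"linear": [0, 0, -0.01], "turn": [0, 0, 0], "gripper": 1},
    {"linear": [0, 0, -0.01], "turn": [0, 0, 0], "gripper": -1},
    {"linear": [0, 0, -0.01], "turn": [0, 0, 0], "gripper": -1},
    {"linear": [0, 0, -0.01], "turn": [0, 0, 0], "gripper": -1},
    {"linear": [0, 0, -0.01], "turn": [0, 0, 0], "gripper": -1},
    {"linear": [0, 0, -0.3], "turn": [0, 0, 0], "gripper": -1},
    {"linear": [0, 0, -0.6], "turn": [0, 0, 0], "gripper": -1},
    {"linear": [0, 0, -0.6], "turn": [0, 0, 0], "gripper": -1}
  ]
}}

```text
clock: 51.4
ee_pos: [0.6375, -0.0596, 0.1403]
tcp_rot: [-0.001, 1.0, 0.002, 0.0]
wrist_force: [-0.6, -0.2, -0.7]
finger_gap: 1.0
grasp_force: 0.0
```

Call:
{"name": "drive_tool", "arguments": {
  "targets": [
    {"linear": [-0.2, 0.95, 0], "turn": [0, 0, 0], "gripper": -1},
    {"linear": [-0.2, 0.95, 0], "turn": [0, 0, 0], "gripper": -1},
    {"linear": [-0.2, 0.95, 0], "turn": [0, 0, 0], "gripper": -1},
    {"linear": [-0.2, 0.95, 0], "turn": [0, 0, 0], "gripper": -1}
  ]
}}

```text
clock: 51.9
ee_pos: [0.6053, -0.2035, 0.1357]
tcp_rot: [-0.001, 1.0, 0.001, -0.003]
wrist_force: [0.0, 1.0, -0.5]
finger_gap: 1.0
grasp_force: 0.0
```

Call:
{"name": "drive_tool", "arguments": {
  "targets": [
    {"linear": [-0.3, 1, 0], "turn": [0, 0, 0], "gripper": -1},
    {"linear": [-0.3, 1, 0], "turn": [0, 0, 0], "gripper": -1},
    {"linear": [-0.3, 1, 0], "turn": [0, 0, 0], "gripper": -1},
    {"linear": [-0.3, 1, 0], "turn": [0, 0, 0], "gripper": -1}
  ]
}}

```text
clock: 52.4
ee_pos: [0.5613, -0.3531, 0.1356]
tcp_rot: [-0.001, 1.0, 0.001, -0.003]
wrist_force: [0.3, 0.3, 0.6]
finger_gap: 1.0
grasp_force: 0.0
```

```bash
python3 - <<'E'
from mould import *
S=camera("side");T=camera("top"); cv2.imwrite("pics/t7.png",T[:,:,::-1])
moulds(T,S,[(364,200),(306,212)],[(306,225)])
for p in [(305,212)]: pass
E
python3 plan.py 664.5 -213 110 0 0
```

```text
top [364.5 199.5] r 12.075 z62: [ 0.6638 -0.2133  0.062 ]
top [302.2 211.7] r 12.5 z62: [ 0.6349 -0.0579  0.062 ]
side bbox 295 211 23 29
  rim tri [ 0.6654 -0.2138  0.0568] 0.0015
linear [ 0.685 -0.908  0.173] turn [-0.0026  0.0031  0.004 ] | pos [ 0.5627 -0.35    0.1359] gap 1.002 hand up dir [-0. -0.  1.]
```

The base mould stands at (0.635,-0.058). Mould 3 is nearest, so it goes next.

```bash
python3 plan.py 515.3 -377 90 0 0
python3 - <<'E'
from h import *
p=plane("top",(302.2,211.7),.075);print(p, plane("top",(482,254),.058))
E
```

```text
linear [-0.316  0.179  0.307] turn [-0.0026  0.0031  0.004 ] | pos [ 0.5627 -0.35    0.1359] gap 1.002 hand up dir [-0. -0.  1.]
[ 0.63323582 -0.05815594  0.075     ] [ 0.52350439 -0.50876286  0.058     ]
```

Call:
{"name": "drive_tool", "arguments": {
  "targets": [
    {"linear": [-0.316, 0.175, 0], "turn": [0, 0, 0], "gripper": -1},
    {"linear": [-0.316, 0.175, 0.2], "turn": [0, 0, 0], "gripper": -1},
    {"linear": [-0.316, 0.175, 0.3], "turn": [0, 0, 0], "gripper": -1},
    {"linear": [-0.316, 0.175, 0.3], "turn": [0, 0, 0], "gripper": -1}
  ]
}}

```text
clock: 53.0
ee_pos: [0.5149, -0.3765, 0.0904]
tcp_rot: [-0.002, 1.0, 0.003, -0.003]
wrist_force: [0.1, 0.2, 0.2]
finger_gap: 1.003
grasp_force: 0.0
```

```bash
python3 plan.py 515.3 -377 36 0 0
```

```text
linear [0.005 0.005 0.363] turn [-0.0029  0.004   0.0043] | pos [ 0.5149 -0.3765  0.0904] gap 1.003 hand up dir [-0. -0.  1.]
```

Call:
{"name": "drive_tool", "arguments": {
  "targets": [
    {"linear": [0.003, 0.003, 0.2], "turn": [0, 0, 0], "gripper": -1},
    {"linear": [0.003, 0.003, 0.363], "turn": [0, 0, 0], "gripper": -1},
    {"linear": [0.003, 0.003, 0.363], "turn": [0, 0, 0], "gripper": -1},
    {"linear": [0.003, 0.003, 0.363], "turn": [0, 0, 0], "gripper": -1}
  ]
}}

```text
clock: 53.5
ee_pos: [0.5154, -0.3788, 0.0383]
tcp_rot: [-0.001, 1.0, 0.002, -0.002]
wrist_force: [0.7, -0.5, 0.4]
finger_gap: 0.999
grasp_force: 0.0
```

Call:
{"name": "drive_tool", "arguments": {
  "targets": [
    {"linear": [0, 0, 0], "turn": [0, 0, 0], "gripper": 1},
    {"linear": [0, 0, 0], "turn": [0, 0, 0], "gripper": 1},
    {"linear": [0, 0, 0], "turn": [0, 0, 0], "gripper": 1},
    {"linear": [0, 0, 0], "turn": [0, 0, 0], "gripper": 1},
    {"linear": [0, 0, 0], "turn": [0, 0, 0], "gripper": 1}
  ]
}}

```text
clock: 54.12
ee_pos: [0.5145, -0.3792, 0.0373]
tcp_rot: [-0.001, 1.0, 0.002, -0.002]
wrist_force: [-0.5, -0.7, 5.3]
finger_gap: 0.689
grasp_force: 19.8
```

Call:
{"name": "drive_tool", "arguments": {
  "targets": [
    {"linear": [0, 0, -0.3], "turn": [0, 0, 0], "gripper": 1},
    {"linear": [0, 0, -0.6], "turn": [0, 0, 0], "gripper": 1},
    {"linear": [0, 0, -0.95], "turn": [0, 0, 0], "gripper": 1},
    {"linear": [0, 0, -0.95], "turn": [0, 0, 0], "gripper": 1},
    {"linear": [0, 0, -0.95], "turn": [0, 0, 0], "gripper": 1}
  ]
}}

```text
clock: 54.75
ee_pos: [0.5146, -0.3792, 0.1787]
tcp_rot: [-0.002, 1.0, 0.002, -0.003]
wrist_force: [0.7, 0.3, -2.0]
finger_gap: 0.691
grasp_force: 19.8
```

Call:
{"name": "drive_tool", "arguments": {
  "targets": [
    {"linear": [0, -0.5, -0.2], "turn": [0, 0, 0], "gripper": 1},
    {"linear": [0.3, -1, -0.2], "turn": [0, 0, 0], "gripper": 1},
    {"linear": [0.3, -1, -0.2], "turn": [0, 0, 0], "gripper": 1},
    {"linear": [0.3, -1, -0.2], "turn": [0, 0, 0], "gripper": 1}
  ]
}}

```text
clock: 55.25
ee_pos: [0.5604, -0.2253, 0.2082]
tcp_rot: [-0.002, 1.0, 0.005, -0.003]
wrist_force: [-0.3, -0.8, -0.9]
finger_gap: 0.686
grasp_force: 19.8
```

```bash
python3 plan.py 635.2 -59.2 150 0 0
python3 - <<'E'
from mould import *
S=camera("side");h=cv2.cvtColor(S,cv2.COLOR_RGB2HSV);cv2.imwrite("pics/s8.png",S[:,:,::-1])
T=camera("top"); moulds(T,S,[(302,212),(364,200)],[])
E
```

```text
linear [ 0.512 -1.101  0.39 ] turn [-0.003   0.0042  0.006 ] | pos [ 0.5604 -0.2253  0.2082] gap 0.686 hand up dir [-0. -0.  1.]
top [302.2 212. ] r 12.55 z62: [ 0.6342 -0.0579  0.062 ]
top [364.2 199.7] r 12.075 z62: [ 0.6631 -0.2126  0.062 ]
```

```bash
cat > proj.py <<'E'
from h import *
def proj(n,P):
    c=CM[n]; q=mat(c["rotation"]).T@(np.asarray(P)-c["xyz"]); p=q[:2]/q[2]; p=p*(1+c["k1"]*(p@p)); return p*c["mtx"][0,0]+c["mtx"][:2,2]
E
python3 - <<'E'
from proj import *
S=cv2.imread("pics/s8.png")[:,:,::-1].copy(); p=np.array([.5604,-.2253,.2082])
r=proj("side",p+[0,0,.026]); f=proj("side",p-[0,0,.036]); print("rim exp",r,"foot exp",f,"tip",proj("side",p))
h=cv2.cvtColor(S,cv2.COLOR_RGB2HSV); u=int(f[0])
for v in range(int(r[1])-6,int(f[1])+12,4): print(v,h[v,u-30:u+30:2,2])
E
```

```text
rim exp [346.24938686 162.02346702] foot exp [345.61067861 183.13410192] tip [345.97700352 171.02746797]
156 [ 94  96  96  96 103 116 110 105 112 101  82 126 113  93  92  92  82  54
  64  91 125 129 130 127 127 133 131 128 124 120]
160 [101  96  95 100  91 115 116 121 103  82  93  90  92  92  92  92  87  94
  93  89  96 122 123 119 118 123 129 127 124 125]
164 [ 96  98  96  95  99 107 130  80  84 102  86  90  93  93  93  92  85  92
  92  88  83  95 117 111 117 124 125 128 119 115]
168 [107  96  91 102 104 104  73  94 131  83  69  86  91  92  92  93  92 104
  96  85  69  96 138 138 139 139 138 130 136 129]
172 [ 96  96 107 109 104  59  91 129 133 107  66  71  84  93  93  93  86  77
  75  72  67  76 102 129 136 137 139 140 139 137]
176 [106 113 112 110  92 106 124 128 131 118  68  70  77  85  87  89  97  77
  74  70  68  84  95  92  97  97  97  99  97  96]
180 [116 101 101  89 113 132 126 129 122 127  76  72  76  78  79  80  79  77
  74  68  85  86 101  93  92  90  89  89  92  99]
184 [115  83  49 118 132 135 130 126 130 129 101  70  75  78  79  80  78  76
  72  74 116  89  94 100 106 108 108 107 106 104]
188 [ 64  41  94 126 122 131 127 124 119 126 122 124 113 107  99  90  93 107
 117 125 120 113 109  97 110 102 102 102  97  94]
192 [123 122 126 108  87  53  59 107 130 133 134 128 127 126 132 131 130 126
 132 130 120 124 127 132 133 129 133 137 135 135]
```

Call:
{"name": "drive_tool", "arguments": {
  "targets": [
    {"linear": [0.2, -0.4, 0], "turn": [0, 0, 0], "gripper": 1},
    {"linear": [0.49, -1, 0], "turn": [0, 0, 0.006], "gripper": 1},
    {"linear": [0.49, -1, 0.2], "turn": [0, 0, 0.006], "gripper": 1},
    {"linear": [0.49, -1, 0.3], "turn": [0, 0, 0.006], "gripper": 1},
    {"linear": [0.49, -1, 0.3], "turn": [0, 0, 0.006], "gripper": 1}
  ]
}}

```text
clock: 55.98
ee_pos: [0.6308, -0.0808, 0.1627]
tcp_rot: [-0.001, 1.0, -0.003, -0.004]
wrist_force: [0.3, -0.7, -0.6]
finger_gap: 0.687
grasp_force: 19.8
```

```bash
python3 plan.py 634 -59.2 125 0 0; python3 plan.py 634 -59.2 95 0 0
```

```text
linear [ 0.023 -0.143  0.251] turn [-0.0015  0.0055 -0.0044] | pos [ 0.6308 -0.0808  0.1627] gap 0.687 hand up dir [-0. -0.  1.]
linear [ 0.024 -0.143  0.451] turn [-0.0015  0.0055 -0.0044] | pos [ 0.6308 -0.0808  0.1627] gap 0.687 hand up dir [-0. -0.  1.]
```

Call:
{"name": "drive_tool", "arguments": {
  "targets": [
    {"linear": [0.02, -0.143, 0.1], "turn": [0, 0, -0.004], "gripper": 1},
    {"linear": [0.02, -0.143, 0.25], "turn": [0, 0, -0.004], "gripper": 1},
    {"linear": [0.02, -0.143, 0.25], "turn": [0, 0, -0.004], "gripper": 1}
  ]
}}

```text
clock: 56.35
ee_pos: [0.6341, -0.0577, 0.126]
tcp_rot: [-0.001, 1.0, 0.0, -0.004]
wrist_force: [-0.1, -0.1, -1.1]
finger_gap: 0.69
grasp_force: 19.8
```

```bash
python3 plan.py 634 -59.2 92 0 0
python3 - <<'E'
from proj import *
S=camera("side"); p=np.array(read_state()["ee_pos"]);cv2.imwrite("pics/s9.png",S[:,:,::-1])
for z in(.026,-.036): print(proj("side",p+[0,0,z]))
print("base rim",proj("side",[.6345,-.0590,.075]))
h=cv2.cvtColor(S,cv2.COLOR_RGB2HSV); u=306
for v in range(200,275,4): print(v,h[v,u-30:u+30:2,2])
E
```

```text
linear [0.001 0.011 0.227] turn [-0.0017  0.0047  0.0002] | pos [ 0.6341 -0.0577  0.126 ] gap 0.69 hand up dir [-0. -0.  1.]
[305.14425719 223.16898333]
[305.72480686 243.55087688]
base rim [306.08156063 248.35108279]
200 [126 118 106  49  47  55  44  45  45  45  45  45  45  44  46  44  45  46
  45  53 133 141 135  54 104 120 134 131 115  54]
204 [135 125  95  37  38  39  38  39  39  41  40  43  44  51  44  45  45  43
  37  43 117 135 126 130 124  88  56  54  82 123]
208 [125 127 117  94  94  93  93  88  88  83  81  78  78  67  63  54  49  62
  63  72 133 137 132 135 130 131 131 134 125 134]
212 [122 129 123  98  78  58  94  95  95  95  95  95  95  95  94  86  88  93
  81 102 136 139 137 127 133 129 134 131 129 132]
216 [117 119 132 112 103  91  96  97  95  95  94  95  96  96  95  91  87  94
  91  92  86 123 123 129 140 136 130 135 127 121]
220 [141 135 134 137 133 130 126 125 124 106  95  94  94  94  87  95  97  91
  94  96 106 105 125 126 128 118 120 129 135 131]
224 [130 135 140 142 133 126 124 127  82  85  94  95  94  95  86  89  98  94
  93  87  88 127 127 133 128 125 123 119 11
[... 830 characters left out ...]
101 102 101 100
  96  90  96  89  82  82  81  80  80  85 114 123]
256 [121  85  78  79  80  81  81  83  88  77  72  87  93 110 112 110 110 103
  91  76  66  84  91  86  83  84  81  79  79  81]
260 [ 77  77  78  82  82  81  99 152 162 144  72  74  77  80  79  79  78  77
  74  70  72 153 162 161 119  83  83  82  81  78]
264 [ 75  76  82  82  83 136 165 165 164 162 100  72  77  78  79  79  78  76
  73  68  97 161 163 163 164 136  83  83  82  78]
268 [ 72  78  82  81  95 161 164 163 164 162 143  74  75  78  79  79  78  76
  72  70 131 164 165 164 164 164  90  83  83  78]
272 [ 72  76  82  81  84 141 161 163 163 162 163 156 128  92  84  83  81  89
 120 155 164 164 163 164 162 109  82  82  83  71]
```

Call:
{"name": "drive_tool", "arguments": {
  "targets": [
    {"linear": [-0.012, 0.008, 0.05], "turn": [0, 0, 0], "gripper": 1},
    {"linear": [-0.012, 0.008, 0.13], "turn": [0, 0, 0], "gripper": 1},
    {"linear": [-0.012, 0.008, 0.19], "turn": [0, 0, 0], "gripper": 1},
    {"linear": [-0.012, 0.008, 0.19], "turn": [0, 0, 0], "gripper": 1}
  ]
}}

```text
clock: 56.9
ee_pos: [0.6327, -0.0584, 0.0978]
tcp_rot: [-0.001, 1.0, 0.001, -0.003]
wrist_force: [-0.1, 0.4, 0.4]
finger_gap: 0.69
grasp_force: 19.8
```

Call:
{"name": "drive_tool", "arguments": {
  "targets": [
    {"linear": [0, 0, 0.04], "turn": [0, 0, 0], "gripper": 1},
    {"linear": [0, 0, 0.04], "turn": [0, 0, 0], "gripper": 1}
  ]
}}

```text
clock: 57.15
ee_pos: [0.633, -0.0584, 0.0924]
tcp_rot: [-0.001, 1.0, 0.001, -0.003]
wrist_force: [0.2, 0.2, -1.1]
finger_gap: 0.687
grasp_force: 19.8
```

Call:
{"name": "drive_tool", "arguments": {
  "targets": [
    {"linear": [0, 0, 0.02], "turn": [0, 0, 0], "gripper": 1},
    {"linear": [0, 0, 0.02], "turn": [0, 0, 0], "gripper": 1}
  ]
}}

```text
clock: 57.4
ee_pos: [0.6331, -0.0584, 0.0896]
tcp_rot: [-0.001, 1.0, 0.0, -0.003]
wrist_force: [0.4, 0.0, -0.8]
finger_gap: 0.693
grasp_force: 19.8
```

Call:
{"name": "drive_tool", "arguments": {
  "targets": [
    {"linear": [0, 0, 0.02], "turn": [0, 0, 0], "gripper": 1},
    {"linear": [0, 0, 0.02], "turn": [0, 0, 0], "gripper": 1}
  ]
}}

```text
clock: 57.65
ee_pos: [0.633, -0.0584, 0.0865]
tcp_rot: [-0.001, 1.0, 0.0, -0.003]
wrist_force: [-0.9, -0.4, -1.4]
finger_gap: 0.69
grasp_force: 19.8
```

Call:
{"name": "drive_tool", "arguments": {
  "targets": [
    {"linear": [0, 0, 0.014], "turn": [0, 0, 0], "gripper": 1},
    {"linear": [0, 0, 0.014], "turn": [0, 0, 0], "gripper": 1}
  ]
}}

```text
clock: 57.9
ee_pos: [0.633, -0.0584, 0.0845]
tcp_rot: [-0.001, 1.0, 0.0, -0.003]
wrist_force: [-0.9, -0.6, -1.2]
finger_gap: 0.692
grasp_force: 19.8
```

Call:
{"name": "drive_tool", "arguments": {
  "targets": [
    {"linear": [0, 0, 0.008], "turn": [0, 0, 0], "gripper": 1},
    {"linear": [0, 0, 0.008], "turn": [0, 0, 0], "gripper": 1}
  ]
}}

```text
clock: 58.15
ee_pos: [0.6331, -0.0584, 0.0834]
tcp_rot: [-0.001, 1.0, 0.0, -0.003]
wrist_force: [0.4, -0.4, -1.9]
finger_gap: 0.69
grasp_force: 19.8
```

Call:
{"name": "drive_tool", "arguments": {
  "targets": [
    {"linear": [0, 0, 0.008], "turn": [0, 0, 0], "gripper": 1},
    {"linear": [0, 0, 0.008], "turn": [0, 0, 0], "gripper": 1}
  ]
}}

```text
clock: 58.4
ee_pos: [0.6333, -0.0585, 0.0825]
tcp_rot: [-0.001, 1.0, 0.0, -0.002]
wrist_force: [-1.5, -2.0, 2.9]
finger_gap: 0.691
grasp_force: 19.9
```

Call:
{"name": "drive_tool", "arguments": {
  "targets": [
    {"linear": [0, 0, 0.008], "turn": [0, 0, 0], "gripper": 1},
    {"linear": [0, 0, 0.008], "turn": [0, 0, 0], "gripper": 1}
  ]
}}

```text
clock: 58.65
ee_pos: [0.6337, -0.0586, 0.082]
tcp_rot: [-0.001, 1.0, 0.0, -0.002]
wrist_force: [-2.4, -1.1, 12.0]
finger_gap: 0.686
grasp_force: 19.9
```

Call:
{"name": "drive_tool", "arguments": {
  "targets": [
    {"linear": [0, 0, 0.007], "turn": [0, 0, 0], "gripper": 1},
    {"linear": [0, 0, 0.007], "turn": [0, 0, 0], "gripper": 1}
  ]
}}

```text
clock: 58.9
ee_pos: [0.6341, -0.0586, 0.0817]
tcp_rot: [-0.001, 1.0, 0.0, -0.001]
wrist_force: [-4.8, -1.3, 22.1]
finger_gap: 0.694
grasp_force: 19.9
```

Seated. Releasing, then going for mould 1.

Call:
{"name": "drive_tool", "arguments": {
  "targets": [
    {"linear": [0, 0, -0.01], "turn": [0, 0, 0], "gripper": 1},
    {"linear": [0, 0, -0.01], "turn": [0, 0, 0], "gripper": -1},
    {"linear": [0, 0, -0.01], "turn": [0, 0, 0], "gripper": -1},
    {"linear": [0, 0, -0.01], "turn": [0, 0, 0], "gripper": -1},
    {"linear": [0, 0, -0.01], "turn": [0, 0, 0], "gripper": -1},
    {"linear": [0, 0, -0.3], "turn": [0, 0, 0], "gripper": -1},
    {"linear": [0, 0, -0.6], "turn": [0, 0, 0], "gripper": -1},
    {"linear": [0, 0, -0.6], "turn": [0, 0, 0], "gripper": -1}
  ]
}}

```text
clock: 59.9
ee_pos: [0.6355, -0.0586, 0.1736]
tcp_rot: [-0.001, 1.0, 0.0, 0.0]
wrist_force: [0.5, 0.4, -0.2]
finger_gap: 1.001
grasp_force: 0.0
```

Call:
{"name": "drive_tool", "arguments": {
  "targets": [
    {"linear": [-0.3, 1, 0], "turn": [0, 0, 0], "gripper": -1},
    {"linear": [-0.3, 1, 0], "turn": [0, 0, 0], "gripper": -1},
    {"linear": [-0.3, 1, 0], "turn": [0, 0, 0], "gripper": -1},
    {"linear": [-0.3, 1, 0], "turn": [0, 0, 0], "gripper": -1}
  ]
}}

```text
clock: 60.4
ee_pos: [0.5872, -0.2118, 0.1688]
tcp_rot: [-0.001, 1.0, -0.002, -0.003]
wrist_force: [-0.5, 0.3, -0.6]
finger_gap: 1.0
grasp_force: 0.0
```

Call:
{"name": "drive_tool", "arguments": {
  "targets": [
    {"linear": [-0.2, 1, 0], "turn": [0, 0, 0], "gripper": -1},
    {"linear": [-0.2, 1, 0], "turn": [0, 0, 0], "gripper": -1},
    {"linear": [-0.2, 1, 0], "turn": [0, 0, 0], "gripper": -1},
    {"linear": [-0.2, 1, 0], "turn": [0, 0, 0], "gripper": -1}
  ]
}}

```text
clock: 60.9
ee_pos: [0.5582, -0.36, 0.1685]
tcp_rot: [-0.002, 1.0, -0.001, -0.003]
wrist_force: [0.0, 1.3, -0.1]
finger_gap: 1.0
grasp_force: 0.0
```

```bash
python3 - <<'E'
from mould import *
S=camera("side");T=camera("top"); cv2.imwrite("pics/t10.png",T[:,:,::-1]); cv2.imwrite("pics/s10.png",S[:,:,::-1])
moulds(T,S,[(364,200),(302,211)],[(306,225)])
h=cv2.cvtColor(S,cv2.COLOR_RGB2HSV); u=306
for v in range(220,275,4): print(v,h[v,u-30:u+30:2,2])
E
python3 plan.py 664 -213 110 0 0
```

```text
top [364.5 199.7] r 11.975 z62: [ 0.6631 -0.2133  0.062 ]
top [301.7 209.2] r 12.8 z62: [ 0.6411 -0.0567  0.062 ]
side bbox 293 211 25 36
  rim tri [ 0.6665 -0.2136  0.0565] 0.0049
220 [139 134 133 136 132 129 124 123 126 115  97  90  93  98  99 102 100  99
  94  96  99 103 124 125 128 116 119 127 133 129]
224 [129 133 139 140 131 124 123 126 127 126  83  70  77  80  87  91  86  78
  74  70  68 119 127 132 127 124 123 118 115 129]
228 [126 127 125 128 134 132 126 125 130 131 115  71  74  77  78  77  78  76
  72  68  84 131 130 134 126 131 134 127 120 128]
232 [127 134 130 125 129 124 128 123 119 118 128  98 104 103  97  97 101 104
  99  91 102 128 131 121 117 125 126 130 129 124]
236 [138 129 128 117 111 123 124 122 123  91  91  94  97  97  99  98  97  96
  91  89  99 122 133 131 128 130 131 130 133 128]
240 [127 130 131 133 126 125 126 128 110  81  90  93  96  98  99  99  97  95
  92  87  89 121 136 135 133 123 126 126 132 125]
244 [122 131 132 127 130 129 127 130 109  89  99  94  96  98  98  98  97  96
 101  99  72 125 134 125 123 128 132 129 129 126]
248 [118 121 125 120 125 127 1
[... 285 characters left out ...]
 93  93  99  89
  91  70  69 111  90  83  83  83  81  78  77  80]
260 [ 76  75  77  81  81  81  99 150 160 125  69  73  77  78  78  77  77  76
  72  69  96 158 161 158 118  82  82  82  79  77]
264 [ 73  77  81  80  83 134 163 163 163 155  77  73  76  77  78  76  77  75
  70  67 122 161 161 161 161 135  81  82  82  77]
268 [ 73  77  80  80  94 159 162 162 161 160 119  72  76  78  79  78  77  73
  70  72 152 163 163 162 163 162  89  81  82  77]
272 [ 71  75  81  81  83 139 160 162 162 160 160 150 111  84  82  80  80  91
 120 158 162 161 162 161 160 108  81  81  81  71]
linear [ 0.701 -0.956  0.393] turn [-0.0025  0.0034  0.0015] | pos [ 0.5595 -0.3569  0.1689] gap 1.0 hand up dir [-0. -0.  1.]
```

Nested properly: the upper mould's rim shows at rows 236–248 and the lower rim at about 256. Taking mould 1.

Call:
{"name": "drive_tool", "arguments": {
  "targets": [
    {"linear": [0.3, -0.4, 0], "turn": [0, 0, 0], "gripper": -1},
    {"linear": [0.701, -0.956, 0], "turn": [0, 0, 0], "gripper": -1},
    {"linear": [0.701, -0.956, 0.393], "turn": [0, 0, 0], "gripper": -1},
    {"linear": [0.701, -0.956, 0.393], "turn": [0, 0, 0], "gripper": -1},
    {"linear": [0.701, -0.956, 0.393], "turn": [0, 0, 0], "gripper": -1}
  ]
}}

```text
clock: 61.62
ee_pos: [0.6634, -0.213, 0.1096]
tcp_rot: [-0.002, 1.0, 0.002, -0.003]
wrist_force: [0.1, -1.2, 0.3]
finger_gap: 0.999
grasp_force: 0.0
```

```bash
python3 plan.py 665 -213.3 36 0 0
python3 - <<'E'
from proj import *
print(plane("top",(301.7,209.2),.108))
S=cv2.imread("pics/s10.png")[:,:,::-1].copy()
h=cv2.cvtColor(S,cv2.COLOR_RGB2HSV); print(proj("side",[.665,-.2133,.062]),proj("side",[.665,-.2133,.0])); u=306
for v in range(208,246,4): print(v,h[v,u-20:u+20:2,2])
E
```

```text
linear [0.014 0.004 0.49 ] turn [-0.0023  0.0043  0.0024] | pos [ 0.6634 -0.213   0.1096] gap 0.999 hand up dir [-0. -0.  1.]
[ 0.63495599 -0.05790781  0.108     ]
[306.32726319 216.59634375] [306.8035177  234.60234049]
208 [113 120 129 125 129 128 123 120 123 125 130 122 112 116 126 133 135 131
 134 129]
212 [136 135 134 132 129 133 119 100  98  99 100  99 100  97 109 134 139 136
 127 131]
216 [137 129 131 129 129  85  88  94  99 101 101 100  96  95  90  85 122 121
 128 139]
220 [129 124 123 126 115  97  90  93  98  99 102 100  99  94  96  99 103 124
 125 128]
224 [124 123 126 127 126  83  70  77  80  87  91  86  78  74  70  68 119 127
 132 127]
228 [132 126 125 130 131 115  71  74  77  78  77  78  76  72  68  84 131 130
 134 126]
232 [124 128 123 119 118 128  98 104 103  97  97 101 104  99  91 102 128 131
 121 117]
236 [123 124 122 123  91  91  94  97  97  99  98  97  96  91  89  99 122 133
 131 128]
240 [125 126 128 110  81  90  93  96  98  99  99  97  95  92  87  89 121 136
 135 133]
244 [129 127 130 109  89  99  94  96  98  98  98  97  96 101  99  72 125 134
 125 123]
```

Call:
{"name": "drive_tool", "arguments": {
  "targets": [
    {"linear": [0.012, 0.002, 0.2], "turn": [0, 0, 0], "gripper": -1},
    {"linear": [0.012, 0.002, 0.4], "turn": [0, 0, 0], "gripper": -1},
    {"linear": [0.012, 0.002, 0.49], "turn": [0, 0, 0], "gripper": -1},
    {"linear": [0.012, 0.002, 0.49], "turn": [0, 0, 0], "gripper": -1}
  ]
}}

```text
clock: 62.12
ee_pos: [0.6647, -0.216, 0.0372]
tcp_rot: [-0.001, 1.0, -0.0, -0.003]
wrist_force: [0.3, 0.2, 0.8]
finger_gap: 0.998
grasp_force: 0.0
```

Call:
{"name": "drive_tool", "arguments": {
  "targets": [
    {"linear": [0, 0, 0], "turn": [0, 0, 0], "gripper": 1},
    {"linear": [0, 0, 0], "turn": [0, 0, 0], "gripper": 1},
    {"linear": [0, 0, 0], "turn": [0, 0, 0], "gripper": 1},
    {"linear": [0, 0, 0], "turn": [0, 0, 0], "gripper": 1},
    {"linear": [0, 0, 0], "turn": [0, 0, 0], "gripper": 1}
  ]
}}

```text
clock: 62.75
ee_pos: [0.6654, -0.2151, 0.0375]
tcp_rot: [-0.001, 1.0, 0.001, -0.002]
wrist_force: [-0.3, 0.1, 5.7]
finger_gap: 0.691
grasp_force: 19.8
```

Call:
{"name": "drive_tool", "arguments": {
  "targets": [
    {"linear": [0, 0, -0.3], "turn": [0, 0, 0], "gripper": 1},
    {"linear": [0, 0, -0.6], "turn": [0, 0, 0], "gripper": 1},
    {"linear": [0, 0, -1], "turn": [0, 0, 0], "gripper": 1},
    {"linear": [0, 0, -1], "turn": [0, 0, 0], "gripper": 1},
    {"linear": [0, 0, -1], "turn": [0, 0, 0], "gripper": 1}
  ]
}}

```text
clock: 63.38
ee_pos: [0.6653, -0.2155, 0.1863]
tcp_rot: [-0.001, 1.0, 0.0, -0.003]
wrist_force: [0.9, 0.2, -1.7]
finger_gap: 0.692
grasp_force: 19.8
```

```bash
python3 plan.py 635 -58.6 190 0 0
```

```text
linear [-0.201 -1.046 -0.021] turn [-0.0018  0.0037  0.0006] | pos [ 0.6653 -0.2155  0.1863] gap 0.692 hand up dir [-0. -0.  1.]
```

Call:
{"name": "drive_tool", "arguments": {
  "targets": [
    {"linear": [-0.1, -0.4, -0.02], "turn": [0, 0, 0], "gripper": 1},
    {"linear": [-0.2, -1, -0.02], "turn": [0, 0, 0], "gripper": 1},
    {"linear": [-0.2, -1, -0.02], "turn": [0, 0, 0], "gripper": 1},
    {"linear": [-0.2, -1, -0.02], "turn": [0, 0, 0], "gripper": 1},
    {"linear": [-0.2, -1, -0.02], "turn": [0, 0, 0], "gripper": 1}
  ]
}}

```text
clock: 64.0
ee_pos: [0.6351, -0.0665, 0.1892]
tcp_rot: [-0.001, 1.0, 0.0, -0.003]
wrist_force: [-0.0, -0.4, -1.0]
finger_gap: 0.692
grasp_force: 19.8
```

```bash
python3 plan.py 635 -58.6 157 0 0
```

```text
linear [ 0.001 -0.052  0.215] turn [-0.0015  0.0044  0.0002] | pos [ 0.6351 -0.0665  0.1892] gap 0.692 hand up dir [-0. -0.  1.]
```

Call:
{"name": "drive_tool", "arguments": {
  "targets": [
    {"linear": [0, -0.05, 0.1], "turn": [0, 0, 0], "gripper": 1},
    {"linear": [0, -0.05, 0.215], "turn": [0, 0, 0], "gripper": 1},
    {"linear": [0, -0.05, 0.215], "turn": [0, 0, 0], "gripper": 1},
    {"linear": [0, -0.05, 0.215], "turn": [0, 0, 0], "gripper": 1}
  ]
}}

```text
clock: 64.5
ee_pos: [0.6355, -0.0582, 0.1581]
tcp_rot: [-0.001, 1.0, 0.0, -0.003]
wrist_force: [-0.5, -1.0, -0.3]
finger_gap: 0.687
grasp_force: 19.8
```

```bash
python3 plan.py 635 -58.6 130 0 0
python3 - <<'E'
from proj import *
S=camera("side"); p=np.array(read_state()["ee_pos"]);cv2.imwrite("pics/s11.png",S[:,:,::-1])
for z in(.026,-.036): print(proj("side",p+[0,0,z]))
print("stack rim",proj("side",[.636,-.0585,.108]))
h=cv2.cvtColor(S,cv2.COLOR_RGB2HSV); u=306
for v in range(208,268,4): print(v,h[v,u-20:u+20,2])
E
```

```text
linear [-0.002  0.003  0.188] turn [-0.0018  0.0034  0.0004] | pos [ 0.6355 -0.0582  0.1581] gap 0.687 hand up dir [-0. -0.  1.]
[304.4955908  212.21342861]
[305.10505366 233.24665528]
stack rim [305.14710436 237.89127628]
208 [114 117 120 127 130 127 127 130 127 112  96  94  94  94  94  95  93  87
  81  91 100 101 100 100  99  98  98 103 112 126 132 134 137 134 132 134
 135 131 130 130]
212 [138 139 137 134 133 126 103  85  87  89  94  94  94  95  94  94  94  90
  84  92 100 100 101 100  98  98  97  94  91  87  87  99 123 136 136 132
 128 130 132 131]
216 [139 134 130 129 126 117 106  90  86  84  86  93  94  94  93  95  95  92
  87  89 100 101 102 100  98  96  95  93  91  92  99 101 101 117 122 123
 130 136 140 141]
220 [130 128 125 124 123 111  85  69  71  75  83  93  94  94  93  94  94  96
  92  91 107 111 108 104  97  92  88  79  70  69  67  82 110 127 124 120
 127 132 129 123]
224 [126 124 124 127 128 126 114  87  71  73  84  95  95  94  94  94  95  94
  86  76  78  78  77  77  75  73  72  71  68  67  74 100 120 123 127 133
 132 128 128 128]
228 [133 128 126 127 126 129 129 115 
[... 901 characters left out ...]
 79  77  75  75  73  70  68  69  94 106  89  85  84
  83  89 103 113]
252 [81 81 82 81 82 82 82 88 92 73 73 74 75 76 77 79 80 81 80 80 80 79 79 77
 76 76 74 72 71 77 90 86 78 83 83 82 82 81 80 81]
256 [ 81  81  82  82  82  84  85  78  68  72  77  87  92  88  96 103 103  99
  93  93  94  98 100  97  89  90  93  79  72  69  70  95 111  98  91  87
  84  84  84  84]
260 [ 81  85 100 130 152 160 162 157 126  77  70  72  75  77  77  78  79  78
  78  80  79  78  78  77  77  74  74  71  68  70  98 139 160 162 162 163
 161 150 120  91]
264 [136 161 165 165 165 165 164 163 156 125  78  72  74  76  77  77  78  78
  79  78  79  78  77  78  75  74  72  69  68  81 124 158 163 163 162 162
 163 162 163 159]
```

Held mould and stack are aligned (centres ≈ column 305 in both). Lowering.

Call:
{"name": "drive_tool", "arguments": {
  "targets": [
    {"linear": [0, 0, 0.07], "turn": [0, 0, 0], "gripper": 1},
    {"linear": [0, 0, 0.14], "turn": [0, 0, 0], "gripper": 1},
    {"linear": [0, 0, 0.2], "turn": [0, 0, 0], "gripper": 1},
    {"linear": [0, 0, 0.23], "turn": [0, 0, 0], "gripper": 1},
    {"linear": [0, 0, 0.23], "turn": [0, 0, 0], "gripper": 1}
  ]
}}

```text
clock: 65.18
ee_pos: [0.6351, -0.0579, 0.1234]
tcp_rot: [-0.001, 1.0, 0.001, -0.003]
wrist_force: [-0.7, 0.7, -0.1]
finger_gap: 0.692
grasp_force: 19.8
```

Call:
{"name": "drive_tool", "arguments": {
  "targets": [
    {"linear": [0, 0, 0.025], "turn": [0, 0, 0], "gripper": 1},
    {"linear": [0, 0, 0.025], "turn": [0, 0, 0], "gripper": 1}
  ]
}}

```text
clock: 65.42
ee_pos: [0.6352, -0.0579, 0.1199]
tcp_rot: [-0.001, 1.0, 0.0, -0.003]
wrist_force: [0.2, -0.4, -0.9]
finger_gap: 0.691
grasp_force: 19.8
```

Call:
{"name": "drive_tool", "arguments": {
  "targets": [
    {"linear": [0, 0, 0.013], "turn": [0, 0, 0], "gripper": 1},
    {"linear": [0, 0, 0.013], "turn": [0, 0, 0], "gripper": 1}
  ]
}}

```text
clock: 65.68
ee_pos: [0.6352, -0.0579, 0.118]
tcp_rot: [-0.001, 1.0, 0.0, -0.003]
wrist_force: [0.5, -0.0, -0.5]
finger_gap: 0.691
grasp_force: 19.8
```

Call:
{"name": "drive_tool", "arguments": {
  "targets": [
    {"linear": [0, 0, 0.008], "turn": [0, 0, 0], "gripper": 1},
    {"linear": [0, 0, 0.008], "turn": [0, 0, 0], "gripper": 1}
  ]
}}

```text
clock: 65.92
ee_pos: [0.6352, -0.0579, 0.1168]
tcp_rot: [-0.001, 1.0, 0.0, -0.003]
wrist_force: [0.6, 0.1, -1.1]
finger_gap: 0.692
grasp_force: 19.8
```

Call:
{"name": "drive_tool", "arguments": {
  "targets": [
    {"linear": [0, 0, 0.007], "turn": [0, 0, 0], "gripper": 1},
    {"linear": [0, 0, 0.007], "turn": [0, 0, 0], "gripper": 1}
  ]
}}

```text
clock: 66.18
ee_pos: [0.6352, -0.0579, 0.1157]
tcp_rot: [-0.001, 1.0, 0.0, -0.003]
wrist_force: [0.8, -0.5, -0.0]
finger_gap: 0.691
grasp_force: 19.8
```

Call:
{"name": "drive_tool", "arguments": {
  "targets": [
    {"linear": [0, 0, 0.007], "turn": [0, 0, 0], "gripper": 1},
    {"linear": [0, 0, 0.007], "turn": [0, 0, 0], "gripper": 1}
  ]
}}

```text
clock: 66.42
ee_pos: [0.6352, -0.0578, 0.1147]
tcp_rot: [-0.001, 1.0, 0.001, -0.003]
wrist_force: [0.6, 0.6, -0.2]
finger_gap: 0.697
grasp_force: 19.8
```

Call:
{"name": "drive_tool", "arguments": {
  "targets": [
    {"linear": [0, 0, 0.006], "turn": [0, 0, 0], "gripper": 1},
    {"linear": [0, 0, 0.006], "turn": [0, 0, 0], "gripper": 1}
  ]
}}

```text
clock: 66.68
ee_pos: [0.6352, -0.0579, 0.1138]
tcp_rot: [-0.001, 1.0, 0.001, -0.003]
wrist_force: [-0.4, -0.9, 0.0]
finger_gap: 0.688
grasp_force: 19.8
```

Call:
{"name": "drive_tool", "arguments": {
  "targets": [
    {"linear": [0, 0, 0.006], "turn": [0, 0, 0], "gripper": 1},
    {"linear": [0, 0, 0.006], "turn": [0, 0, 0], "gripper": 1}
  ]
}}

```text
clock: 66.92
ee_pos: [0.6352, -0.0579, 0.1129]
tcp_rot: [-0.001, 1.0, 0.0, -0.003]
wrist_force: [0.3, -0.4, 0.3]
finger_gap: 0.694
grasp_force: 19.8
```

Call:
{"name": "drive_tool", "arguments": {
  "targets": [
    {"linear": [0, 0, 0.006], "turn": [0, 0, 0], "gripper": 1},
    {"linear": [0, 0, 0.006], "turn": [0, 0, 0], "gripper": 1}
  ]
}}

```text
clock: 67.18
ee_pos: [0.6352, -0.0579, 0.112]
tcp_rot: [-0.001, 1.0, 0.001, -0.003]
wrist_force: [1.8, -1.1, -1.1]
finger_gap: 0.691
grasp_force: 19.8
```

Run:
```python
from proj import *
S=camera("side"); print(read_state()["ee_pos"],read_state()["wrist_force"])
h=cv2.cvtColor(S,cv2.COLOR_RGB2HSV); u=306
for z in(.013,.075,.108,.141): print(z,proj("side",[.636,-.0585,z]))
for v in range(214,276,3): print(v,h[v,u-20:u+20,2])
```

```text
[ 0.63516496 -0.05787617  0.11200139] [-0.2969943  -0.22349533 -0.95060268]
0.013 [306.00325138 267.28442129]
0.075 [305.45347317 248.41058786]
0.108 [305.14710436 237.89127628]
0.141 [304.83057555 227.02183808]
214 [ 94  95  94  94  94  93  93  93  94  93  93  92  89  87  85  83  81  79
  79  80  77  78  77  77  76  70  59  53  87 118 128 133 135 134 130 128
 128 132 136 135]
217 [ 63  80  94  95  94  95  95  96  95  96  96  95  95  95  94  95  95  95
  94  94  89  89  93  93  92  89 100 116 126 128 128 128 126 125 124 123
 125 129 133 136]
220 [ 90  95  96  94  95  96  95  95  95  95  95  96  95  95  96  95  95  94
  94  91  83  72  74  88  94  94 110 131 135 133 130 126 125 129 124 122
 126 132 129 123]
223 [120 119 123 122 120 120 117 117 115 114 107  95  92  94  93  92  94  93
  93  91  91  92  93  95  95  96 104 113 121 127 129 127 120 121 127 134
 132 126 122 122]
226 [125 119 119 125 126 127 126 117  94  88  95  98  95  94  95  94  95  94
  87  86  99 101 100  99  99  99  97  96  94  91  96 114 129 128 128 130
 132 133 130 129]
229 [137 130 124 125 128 130 117  87  82  86  90
[... 1898 characters left out ...]
62 162 161
 162 163 160 136]
265 [153 164 165 166 165 165 164 164 161 135  84  72  72  75  76  76  77  79
  79  78  77  77  76  76  74  72  71  69  68  87 130 159 163 163 164 163
 162 163 162 163]
268 [161 164 163 164 164 163 162 162 161 152 121  78  72  74  76  77  77  78
  78  77  77  76  76  75  73  72  70  69  73 113 154 163 165 165 165 164
 164 164 164 165]
271 [160 162 161 162 162 163 163 161 162 162 160 150 123  93  80  77  77  79
  78  78  78  76  76  74  75  75  88 118 147 161 164 163 164 164 164 164
 164 165 165 161]
274 [ 95 131 161 164 163 163 164 165 163 164 163 163 164 164 163 158 152 151
 147 143 144 146 145 151 158 161 161 162 162 163 162 163 163 162 162 163
 161 157 135  94]
```

Lips show at rows ~235, 246 and 256, so the spacing matches full nesting. Lowering 1 mm more, then releasing.

Call:
{"name": "drive_tool", "arguments": {
  "targets": [
    {"linear": [0, 0, 0.006], "turn": [0, 0, 0], "gripper": 1},
    {"linear": [0, 0, 0.006], "turn": [0, 0, 0], "gripper": 1}
  ]
}}

```text
clock: 67.47
ee_pos: [0.6352, -0.0579, 0.1111]
tcp_rot: [-0.001, 1.0, 0.0, -0.003]
wrist_force: [0.0, -0.1, -0.5]
finger_gap: 0.691
grasp_force: 19.8
```

Call:
{"name": "drive_tool", "arguments": {
  "targets": [
    {"linear": [0, 0, 0], "turn": [0, 0, 0], "gripper": 0},
    {"linear": [0, 0, 0], "turn": [0, 0, 0], "gripper": -1},
    {"linear": [0, 0, 0], "turn": [0, 0, 0], "gripper": -1},
    {"linear": [0, 0, 0], "turn": [0, 0, 0], "gripper": -1},
    {"linear": [0, 0, 0], "turn": [0, 0, 0], "gripper": -1},
    {"linear": [0, 0, -0.3], "turn": [0, 0, 0], "gripper": -1},
    {"linear": [0, 0, -0.6], "turn": [0, 0, 0], "gripper": -1},
    {"linear": [0, 0, -0.6], "turn": [0, 0, 0], "gripper": -1}
  ]
}}

```text
clock: 68.47
ee_pos: [0.6375, -0.058, 0.2049]
tcp_rot: [-0.001, 1.0, 0.0, 0.0]
wrist_force: [0.2, 0.9, -0.5]
finger_gap: 1.002
grasp_force: 0.0
```

Call:
{"name": "drive_tool", "arguments": {
  "targets": [
    {"linear": [-0.4, 1, 0], "turn": [0, 0, 0], "gripper": -1},
    {"linear": [-0.4, 1, 0], "turn": [0, 0, 0], "gripper": -1},
    {"linear": [-0.4, 1, 0], "turn": [0, 0, 0], "gripper": -1},
    {"linear": [-0.4, 1, 0], "turn": [0, 0, 0], "gripper": -1}
  ]
}}

```text
clock: 68.97
ee_pos: [0.574, -0.2116, 0.2002]
tcp_rot: [-0.001, 1.0, -0.002, -0.003]
wrist_force: [-0.8, 1.0, -0.5]
finger_gap: 0.996
grasp_force: 0.0
```

Call:
{"name": "drive_tool", "arguments": {
  "targets": [
    {"linear": [-0.3, 1, 0], "turn": [0, 0, 0], "gripper": -1},
    {"linear": [-0.3, 1, 0], "turn": [0, 0, 0], "gripper": -1},
    {"linear": [-0.3, 1, 0], "turn": [0, 0, 0], "gripper": -1},
    {"linear": [-0.3, 1, 0], "turn": [0, 0, 0], "gripper": -1}
  ]
}}

```text
clock: 69.47
ee_pos: [0.53, -0.3599, 0.1999]
tcp_rot: [-0.001, 1.0, -0.001, -0.003]
wrist_force: [-0.1, 1.8, -0.1]
finger_gap: 0.999
grasp_force: 0.0
```

Run:
```python
from mould import *
S=camera("side");T=camera("top"); cv2.imwrite("pics/t12.png",T[:,:,::-1])
moulds(T,S,[(301,208)],[]); 
h=cv2.cvtColor(S,cv2.COLOR_RGB2HSV); u=306
for v in list(range(214,276,3)): print(v,h[v,u-17:u+17:2,2])
O=cv2.cvtColor(cv2.imread("pics/t6.png"),cv2.COLOR_BGR2GRAY).astype(int);N=cv2.cvtColor(T,cv2.COLOR_RGB2GRAY).astype(int)
for n,(a,b,c,d) in dict(board=(125,180,255,285),shaker=(262,150,290,180),jar=(338,128,372,170),tin=(462,236,500,272)).items():
    print(n,(abs(O-N)[b:d,a:c]>25).sum())
```

```text
top [301.  207.7] r 13.175 z62: [ 0.6449 -0.0549  0.062 ]
214 [140 142 138 133 132 137 133 132 133 122 136 131 119 126 132 133 126]
217 [128 129 124 122 124 127 135 134 137 126 132 131 127 127 127 123 122]
220 [123 124 129 130 130 129 136 137 144 130 121 126 132 134 125 128 120]
223 [126 128 124 128 124 111 106  99  98 101 108 115 126 125 125 120 131]
226 [124 125 119  89  92  94  97  99  99  98  98  96  93  95 129 127 129]
229 [125 130  85  85  92  96  98 100 100  99  97  95  93  86 105 130 133]
232 [126 120  88  86  91  94  98 100 100  99  98  95  92  85 100 128 129]
235 [119 113  79 101  96  96  97  99 100 100  97  98 103  86  82 124 130]
238 [117 124  72  71  76  83  95  97  91  97  89  75  70  66 107 136 143]
241 [132 127  86  69  73  76  77  78  77  76  75  72  68  70 109 128 134]
244 [128 127  84  92  81  78  77  77  78  77  75  82  91  88  93 139 130]
247 [118  99  93  69  76  84  92  96  96  98  85  77  72  67  93  90  92]
250 [ 83  84 101  68  74  77  78  81  80  79  78  76  72  67  87  81  81]
253 [80 81 77 86 75 76 79 80 79 79 78 75 75 91 76 81 82]
256 [ 81  83  77  70  86  90 102  99  92  96  96  87  78  67  94  98  86]
259 [ 99 150 146  73  72  77  78  78  77  78  77  73  71  68 129 161 160]
262 [159 161 159  95  73  76  76  78  79  76  76  73  70  71 151 160 160]
265 [162 163 162 133  72  74  78  79  79  78  76  73  68  86 158 162 161]
268 [163 161 161 150  79  74  76  78  78  77  75  72  68 112 161 163 163]
271 [160 162 159 160 148  91  78  77  77  78  76  75 117 159 162 162 163]
274 [162 161 162 162 162 163 157 149 142 145 154 158 160 160 161 161 160]
board 0
shaker 0
jar 0
tin 700
```

The stack has even lips at rows 238, 247 and 256, upright in the tray, and the board scene is unchanged. Only the tin region differs, because the hand hangs over it there. Handing in.

```bash
python3 -c "
from workcell import *
print(close_job())"
```

```text
the job is handed in; nothing more can be done
None
```

Job handed in at about 70 s: both chocks lie on their lines (the low one ended 1.8 mm off centre after I knocked it and pushed it back), each pin rests against its chock, and all three moulds are nested upright on the tray; the shaker and jar are unmoved, but the hand blocked my last view of the tin, so I could not confirm it.

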